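# Empty the offcut skip and ease the scrap bin's spring flap shut

## Task

Tip the bin's hinged skip right over its balance point so that both steel offcuts drop into the scrap bin, then ease the skip back upright without letting it drop onto its rest. After that shut the bin: bring its spring flap over centre and ease it all the way down so that it never slams, leaving the other things on the bench alone.

Things in the scene. Friction and masses are not known exactly. Their poses are not given: they have to be found in the camera images.
- bin: Fixed grey open steel scrap bin, 135 (x) x 210 (y) x 110 mm high, walls and floor 4 mm; origin: centre of its underside on the bench. x points away from the robot (turned up to 0.5 rad), y left, z up. Flap hinged on the rear (+x) rim, swings in the bin's x-z plane; sheet-steel tipping skip on steel brackets beside the +y wall, swings in the y-z plane.
- flap (a joint): Flap angle, rad: 0 = shut, level on the rim; 1.5 = open stop, almost upright; starts there. An over-centre spring holds it open above about 1.25 and pulls it shut below. Leaving the open stop takes about 2 N at the tab; lower down spring and weight (0.5 kg) pull harder, up to about 7 N at the tab. No damper: let go, it slams.
- flap_tab (a point): Middle of the free edge of the flap's tab, mid-thickness. Flap: steel, 5 mm thick, 206 mm wide, 135 mm long, then a tab 90 mm wide and 40 mm longer: edge 175 mm from the hinge. Shut, the tab points at the robot, 40 mm clear of the front wall, underside 111.5 mm above the bench, free space below; open, it is the top of the upright flap. Axes match the bin's when shut.
- flap_hinge (a point): Middle of the flap's hinge line, along the bin's y axis, at (67.5, 0, 114) mm in the bin's frame. At angle a the tab edge is at hinge + 175 mm x (-cos a, 0, sin a).
- skip (a joint): Angle of the tipping skip, rad: 0 = upright on its rest, as at the start; grows as it tips towards the bin; 1.85 = dumped, at its stop, mouth down over the bin. Gravity only: below about 1.35 rad it falls back upright, beyond it falls over and stays dumped. Takes about 5 N at the bar to start it loaded, 3 N empty. No damper.
- skip_bar (a point): Middle of the skip's round handle bar, 14 mm thick, parallel to the bin's x axis, about 100 mm free between two 10 mm uprights, with 50 mm of open space between bar and skip wall. Upright it is 155 mm outward (+y) of and 120 mm above the pivot (255 mm above the bench); radius 196 mm, highest point 331 mm above the bench.
- skip_pivot (a point): Middle of the skip's pivot line, along the bin's x axis, at (0, 115, 135) mm in the bin's frame. At skip angle a the bar is at pivot + (0, 155 cos a - 120 sin a, 155 sin a + 120 cos a) mm. The skip is an open sheet tray 120 mm (x) by 155 mm with a sloping chute side next to the bin.
- pipe_center (a point): Centre of a round steel pipe offcut, 40 mm across, 62 mm long, about 0.18 kg, lying in the skip at the start.
- tube_center (a point): Centre of a square steel tube offcut, 38 x 38 x 70 mm, about 0.2 kg, lying in the skip at the start.
- rod_tin: Bystander: upright tin, 66 mm across, 130 mm high, in front of the skip; origin at the centre of its underside.
- magnet: Bystander: stepped grey triangular welding magnet, 85 x 22 x 84 mm, beside the bin on its -y side; origin at the centre of its underside.
- wire_brush: Bystander: brush 200 mm long, lying on the right of the bench; origin at its underside.
- hammer: Bystander: hammer 240 mm long, lying on the right of the bench; origin at its underside.
- case: Bystander: flat grey plastic case 150 x 190 x 40 mm, on the left of the bench; origin at the centre of its underside.
- mug: Bystander: white mug 80 mm across, 90 mm high, on the right of the bench; origin at the centre of its underside.
- workpiece: Bystander: steel block 60 x 140 x 50 mm with an upright pipe stub on it, 95 mm high in all, at the left rear; origin at the centre of its underside.
- pipe_offcut: The round pipe offcut itself; origin 20 mm below its centre, its length along its x axis.
- tube_offcut: The square tube offcut itself; origin 19 mm below its centre, its length along its x axis.
Mind the look-alikes: they are no part of the job. What is shaped like the tube_offcut but purple is not meant.

How it is judged:
By the outcome, as a careful person would: the job done as asked, in the order asked, and still so for the second after the job is handed in, with the robot touching nothing.
It also fails if it takes over 72 s, if anything falls off the work surface, if the arm or the gripper's body presses on something with over 40 N, if the wrist force passes 120 N, or if a joint passes its speed limit or range.

## Robot

A 6-joint arm with a two-finger parallel gripper is mounted at the origin on the work surface. World frame = base frame: x ahead of the robot, y to its left, z up, the work surface at z = 0. Lengths are in m, angles in rad, forces in N, time in s.
With the tool pointing down it reaches from about 0.35 to 0.975 m from the base axis. Payload 4.9 kg.
Tool frame: the origin (TCP) lies on the front face of the gripper's body, between the roots of the fingers; the fingertips stand 73 mm ahead of it and the grasp point (between the pads) lies 54 mm ahead of it (tip_extent is the distance from the TCP to the fingertips, in m); y points along the fingers, x is the direction in which the jaws open and shut, and the axes are right-handed (so a half turn about y gives the same grasp; the last joint's range is limited). The gripper opens to 85 mm and grips with 20 to 120 N. Pads are 22 mm wide; open, the fingers measure 114 mm over their backs; the gripper's body (76 mm by 85 mm) begins 54 mm behind the grasp point. The pads swing forward as they close: fully open they stand 13 mm farther back than shut.
Start: joints at [-1.336, 0.053, 1.613, -0, 1.476, -0.119], TCP at [0.217, -0.586, 0.304] pointing down, gripper open.
Joint ranges: [-3.01, 3.01], [-1.01, 2.22], [0.06, 2.58], [-1.02, 4.17], [0.09, 2.62], [-3.14, 3.14]. Speed limits (rad/s): [2.57, 2.57, 3.14, 3.14, 3.14, 3.14].

## Interface

Orientations are given as a unit quaternion [w, x, y, z].
In Python, from plant import state, grab_frame, camera_info, job_done, tip_extent gives the robot as it stands.
- The arm moves only by the tool carry_out, never from a script. Its argument "rows" is a list that holds one entry, the list of rows, each a list of 7 numbers: the turn, a rotation vector about the world's x, y, z as a fraction of full scale, then the shift along the world's x, y, z as a fraction of full scale, then the finger opening in mm, from 0 to 85.4. A call has 1 to 5 rows; each row shifts and turns the commanded pose from where the row before left it; what a row does not reach is not made up. Full scale, the value 1, is 40 mm for a shift and 4 degrees for a turn. A row lasts 1/10 s, in which the tool goes at most 50 mm and 8.59 degrees, less where a joint would pass 70% of its speed; a pose out of reach is approached as far as the arm can. A call with a number of a shift or a turn outside -1 to 1 is refused whole. A call with a gripper value outside its range is refused whole. The fingers move at their own pace and stop on an object; the grip force is fixed at half the most. Time passes only in rows, so rows that do not move let the fingers close. It gives the time, the measured TCP pose, the force and the opening at its end, in the units of the state.
- state(): the state, without advancing time (a new reading comes with each control period).
- grab_frame(name): name is "side" or "top" or "wrist"; returns the picture (384x512x3 uint8, blue, green, red); there is no depth.
- camera_info(name): a dict with "intrinsics" (3x3 intrinsics, pixels), "xyz" and "rotation" of the camera in the world; the wrist camera has in their place "tool_from_camera" (4x4, takes a point from camera to tool coordinates, whose origin is the TCP and whose axes are the tool frame's). Camera axes: x right, y down, z forward; pixel columns grow to the right and rows downward; lengths in m; the calibration is good to about 2 mm. A picture is of the moment at which its call begins: read the wrist's pose just before it. camera_info takes no time and is no camera call.
- job_done(): hands the job in, once; it reports no verdict.
The state is a dict: "time": time; "joint_pos": joint angles; "joint_vel": joint speeds; "joint_efforts": joint torques, N m; "tool_pos": TCP position; "tool_rot": TCP orientation; "contact_force": force on the tool from outside, world axes, zero at the start; "ft_torque": the same for the moment, N m; "gripper_width": opening from 0.0 (shut) to 1.0 (fully open).
Only numpy, scipy, OpenCV 4.12 (cv2) and the standard library are available. Lean on these libraries where they do the work, as an engineer would, in place of code of your own. Each camera call takes 0.05 s, during which the arm holds its last target.

## Working session

There is one attempt and no reset: what is moved stays moved. The work goes in short steps, Python scripts to look and compute and a tool call to move; the robot and the scene stay as the last step left them, time stands still between calls to the robot, and variables do not carry over. Pictures are saved under pics/ and viewed, and the job is handed in when it is done.

Besides the shell and the picture viewer there is one more tool, called after "Request:" as name([rows], argument=value, ...), one row to a line, values as JSON. carry_out: Moves the arm, as the interface text tells. Shift numbers are shares of 40 mm and turn numbers shares of 4 degrees, none past 1 either way. Its arguments: {"type":"object","properties":{"rows":{"type":"array"}},"required":["rows"]}

```bash
ls; mkdir -p pics; python3 - <<'E'
from plant import *
import cv2
s=state()
for k,v in s.items(): print(k,v)
print(tip_extent if not callable(tip_extent) else tip_extent())
for n in("side","top","wrist"):
    print(n,camera_info(n)); cv2.imwrite(f"pics/a_{n}.png",grab_frame(n))
E
```

```text
pics
time 0.0
joint_pos [-1.33598995e+00  5.33432247e-02  1.61434693e+00  1.87233156e-05
  1.47600506e+00 -1.18948770e-01]
joint_vel [-3.30497114e-04 -4.91135259e-04  5.04439526e-04 -3.31211464e-04
 -9.48430132e-05 -5.96293599e-04]
joint_efforts [ 7.53320983e-04 -3.93677437e+01 -3.70177245e+01 -2.70373914e-05
  6.78113473e-03  1.37729538e-05]
tool_pos [ 0.21643235 -0.58580149  0.3026397 ]
tool_rot [ 0.58067588 -0.57967738  0.4047717  -0.40367008]
contact_force [-0.08527675  0.54162998 -0.05796349]
ft_torque [ 0.01717359 -0.01840982 -0.00602966]
gripper_width 0.9987707345111786
0.0726
side {'intrinsics': array([[487.52338582,   0.        , 256.62931531],
       [  0.        , 487.52338582, 194.70904625],
       [  0.        ,   0.        ,   1.        ]]), 'xyz': array([0.3066561 , 1.44289606, 1.06610107]), 'rotation': array([ 0.03164972, -0.06187834,  0.87458607, -0.47986308])}
top {'intrinsics': array([[389.31798761,   0.        , 254.16841577],
       [  0.        , 389.31798761, 186.71419698],
       [  0.        ,   0.        ,   1.        ]]), 'xyz': array([0.32758261, 0.0083792 , 1.290362  ]), 'rotation': array([-0.05820731,  0.71371863, -0.69532546,  0.06115664])}
wrist {'intrinsics': array([[266.23072329,   0.        , 257.39377682],
       [  0.        , 266.23072329, 191.99569438],
       [  0.        ,   0.        ,   1.        ]]), 'tool_from_camera': array([[ 9.99999941e-01,  9.11805327e-05,  3.32083008e-04,
         1.18155725e-05],
       [-2.96840075e-04, -2.60637482e-01,  9.65436696e-01,
        -7.03899807e-02],
       [ 1.74582311e-04, -9.65436738e-01, -2.60637440e-01,
         6.56808910e-02],
       [ 0.00000000e+00,  0.00000000e+00,  0.00000000e+00,
         1.00000000e+00]])}
```

View pics/a_top.png

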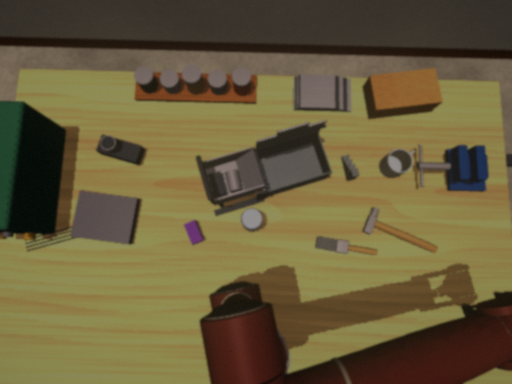

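View pics/a_side.png

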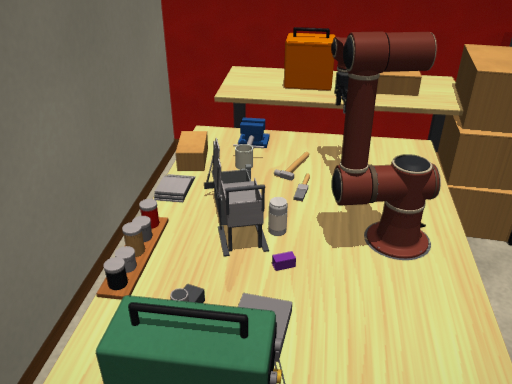

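View pics/a_wrist.png

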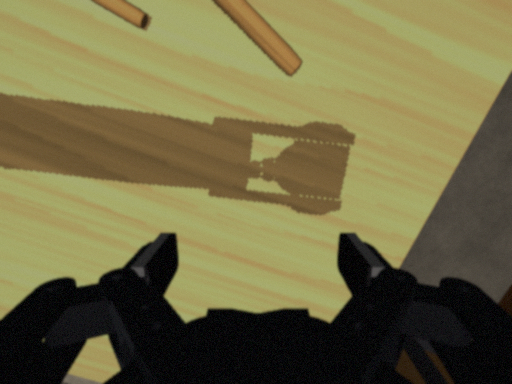

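```bash
cat > h.py <<'E'
import numpy as np, cv2
from scipy.spatial.transform import Rotation as R
from plant import *
def q2R(q): return R.from_quat([q[1],q[2],q[3],q[0]]).as_matrix()
def proj(name,P,info=None):
    i=info or camera_info(name); P=np.atleast_2d(P)
    c=(P-i["xyz"])@q2R(i["rotation"])
    u=c@i["intrinsics"].T
    return u[:,:2]/u[:,2:]
def b2w(p,b): # bin pose x,y,yaw
    c,s=np.cos(b[2]),np.sin(b[2]); p=np.atleast_2d(p)
    return np.c_[b[0]+c*p[:,0]-s*p[:,1], b[1]+s*p[:,0]+c*p[:,1], p[:,2]]
def bar(a): return np.array([0,.115+.155*np.cos(a)-.120*np.sin(a),.135+.155*np.sin(a)+.120*np.cos(a)])
def tab(a): return np.array([.0675-.175*np.cos(a),0,.114+.175*np.sin(a)])
E
python3 - <<'E'
import cv2
a=cv2.imread('pics/a_top.png')[110:220,185:345]; cv2.imwrite('pics/c_top.png',cv2.resize(a,None,fx=5,fy=5,interpolation=2))
a=cv2.imread('pics/a_side.png')[130:260,190:300]; cv2.imwrite('pics/c_side.png',cv2.resize(a,None,fx=4.5,fy=4.5,interpolation=2))
E
```

```text
(no output)
```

View pics/c_top.png

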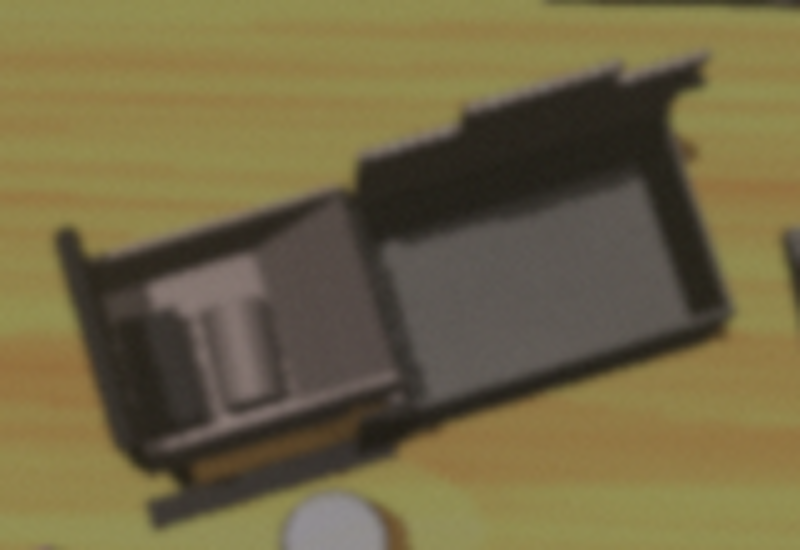

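View pics/c_side.png

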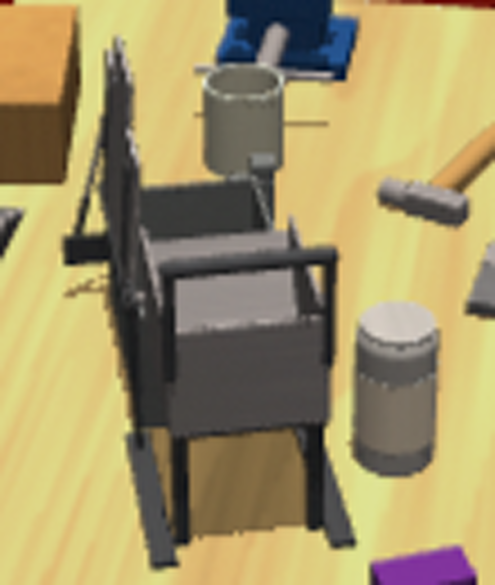

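```bash
cat > fit.py <<'E'
from h import *
from scipy.optimize import least_squares
T=lambda u,v:(185+u/5,110+v/5); S=lambda u,v:(190+u/4.5,130+v/4.5)
a=1.5
def fl(r,y): return [.0675-r*np.cos(a),y,.114+r*np.sin(a)]
obs=[("top",[-.0675,-.105,.11],T(732,314)),
("top",fl(.175,.045),T(467,106)),("top",fl(.175,-.045),T(618,66)),
("top",fl(.135,.103),T(360,160)),("top",fl(.135,-.103),T(707,57)),
("top",[.055,.270,.262],T(68,235)),("top",[-.055,.27,.262],T(142,462)),
("side",[.055,.270,.255],S(165,270)),("side",[-.055,.27,.255],S(333,257))]
I={n:camera_info(n) for n in("top","side")}
P=np.array([o[1] for o in obs]);U=np.array([o[2] for o in obs])
def f(b):
    W=b2w(P,b); return np.concatenate([proj(o[0],W[k],I[o[0]])[0]-U[k] for k,o in enumerate(obs)])
r=least_squares(f,[.5,-.05,.3],loss='soft_l1')
print(r.x);print(f(r.x).reshape(-1,2).round(1))
b=r.x
print("bar",b2w(bar(0),b),"tab",b2w(tab(1.5),b))
img={n:cv2.imread(f'pics/a_{n}.png') for n in I}
def seg(n,p,q,c):
    L=proj(n,b2w(np.array([p,q]),b),I[n]);cv2.line(big[n],*[tuple(int(x) for x in (l*1.0*3).round()) for l in L],c,1)
big={n:cv2.resize(img[n],None,fx=3,fy=3) for n in I}
for n in I:
    for z in(0,.11):
        c=[[-.0675,-.105,z],[-.0675,.105,z],[.0675,.105,z],[.0675,-.105,z]]
        for k in range(4): seg(n,c[k],c[(k+1)%4],(0,255,0))
    seg(n,[.05,.27,.255],[-.05,.27,.255],(0,0,255))
    seg(n,fl(.175,.045),fl(.175,-.045),(255,255,0)); seg(n,fl(0,-.103),fl(.135,-.103),(255,255,0))
    seg(n,[-.06,.115,.135],[.06,.115,.135],(255,0,255))
cv2.imwrite('pics/o_top.png',big["top"][300:680,540:1040]); cv2.imwrite('pics/o_side.png',big["side"][380:780,550:920])
E
python3 fit.py
```

```text
[ 0.60944119 -0.11331627  0.33018917]
[[ 0.8 -0.1]
 [-0.7  1.4]
 [ 1.  -0.2]
 [-0.4  0.1]
 [ 0.3 -0.5]
 [-0.4  2.5]
 [-3.8 -4.6]
 [ 1.4 -1.3]
 [-1.8 -1.8]]
bar [[0.52190125 0.14209861 0.255     ]] tab [[ 0.6615846  -0.09544483  0.28856162]]
```

View pics/o_top.png

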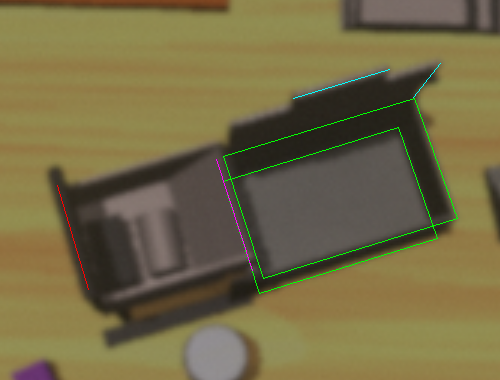

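View pics/o_side.png

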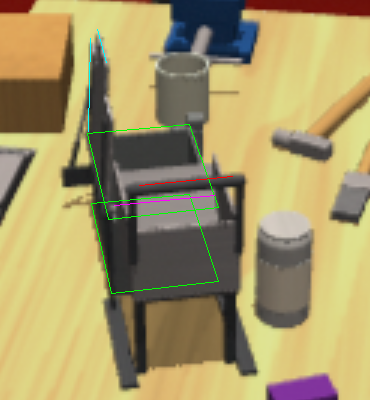

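```bash
cat >> h.py <<'E'
B=np.array([.6094,-.1133,.3302])
def log():
    import json; s=state(); open('log.txt','a').write(json.dumps([list(map(float,s[k])) for k in("joint_pos","tool_pos","tool_rot")])+"\n"); return s
def toolR(s=None): s=s or state(); return q2R(s["tool_rot"])
def want(pt,jaw,B=B):
    """pt,jaw in bin frame dirs -> R (cols x jaw,y point,z)"""
    Y=b2w(pt,(0,0,B[2]))[0];X=b2w(jaw,(0,0,B[2]))[0];X-=Y*(X@Y);X/=np.linalg.norm(X)
    return np.c_[X,Y,np.cross(X,Y)]
def delta(Rt,pt,s=None):
    s=s or state(); r=R.from_matrix(Rt@toolR(s).T).as_rotvec(); return np.degrees(r)/4,(np.array(pt)-s["tool_pos"])/.04
E
python3 - <<'E'
from h import *
s=log();print(toolR(s).round(3))
for jw in([0,1,0],[0,-1,0]):
    Rt=want([0,0,-1.],np.array(jw,float)); p=b2w(bar(0)+[-.02,0,.054+.12],B)[0]
    print(p,delta(Rt,p,s))
E
```

```text
[[ 0.346 -0.     0.938]
 [-0.938  0.002  0.346]
 [-0.002 -1.     0.   ]]
[0.50293775 0.13562928 0.429     ] (array([ 8.52659451e-03, -3.54684175e-02,  4.46623471e+01]), array([ 7.16259227, 18.0389833 ,  3.15197455]))
[0.50293775 0.13562928 0.429     ] (array([-0.02274954, -0.00546898, -0.33763799]), array([ 7.16259227, 18.0389833 ,  3.15197455]))
```

Request:
carry_out([
  [[0, 0, -0.3, 0.2, 0.5, 0.8, 85], [0, 0, 0, 0.35, 0.8, 0.6, 85], [0, 0, 0, 0.35, 0.9, 0.6, 85], [0, 0, 0, 0.35, 0.95, 0.6, 85], [0, 0, 0, 0.35, 0.95, 0.5, 85]],
])

```text
time: 0.65
tool_pos: [0.2808, -0.4208, 0.429]
tool_rot: [-0.576, 0.576, -0.41, 0.411]
contact_force: [0.5, -0.2, -0.5]
gripper_width: 0.994
```

Request:
carry_out([
  [[0, 0, 0, 0.35, 0.95, 0, 85], [0, 0, 0, 0.35, 0.95, 0, 85], [0, 0, 0, 0.35, 0.95, 0, 85], [0, 0, 0, 0.35, 0.95, 0, 85], [0, 0, 0, 0.35, 0.95, 0, 85]],
])

```text
time: 1.15
tool_pos: [0.3506, -0.2306, 0.4276]
tool_rot: [0.576, -0.576, 0.41, -0.41]
contact_force: [1.4, -0.3, 0.4]
gripper_width: 0.993
```

Request:
carry_out([
  [[0, 0, 0, 0.4, 0.95, 0, 85], [0, 0, 0, 0.4, 0.95, 0, 85], [0, 0, 0, 0.4, 0.95, 0, 85], [0, 0, 0, 0.4, 0.95, 0, 85], [0, 0, 0, 0.4, 0.9, 0, 85]],
])

```text
time: 1.65
tool_pos: [0.4307, -0.0424, 0.4278]
tool_rot: [0.576, -0.576, 0.41, -0.41]
contact_force: [-0.0, 0.1, 0.2]
gripper_width: 0.994
```

```bash
python3 - <<'E'
from h import *
s=log();print(s["tool_pos"],s["time"],s["joint_pos"])
cv2.imwrite("pics/w1.png",grab_frame("wrist"));log()
E
```

```text
[ 0.43069969 -0.04242134  0.4277734 ] 1.65 [-2.70475339e-01 -4.64120075e-01  1.85435988e+00 -3.06057192e-06
  1.75098153e+00  9.67135330e-01]
```

View pics/w1.png

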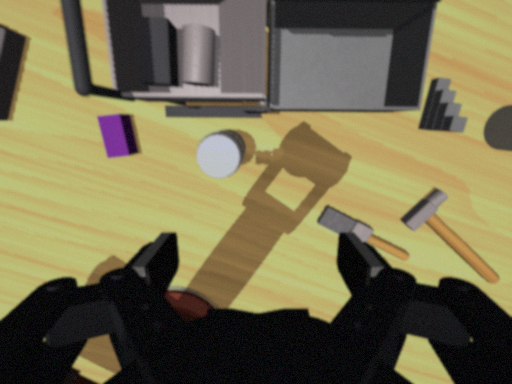

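```bash
python3 - <<'E'
import cv2
a=cv2.imread('pics/w1.png')[0:140,50:450]; cv2.imwrite('pics/w1c.png',cv2.resize(a,None,fx=2,fy=2,interpolation=2))
a=cv2.imread('pics/w1.png')[60:140,50:130]; cv2.imwrite('pics/w1d.png',cv2.resize(a,None,fx=6,fy=6,interpolation=2))
E
```

```text
(no output)
```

View pics/w1c.png

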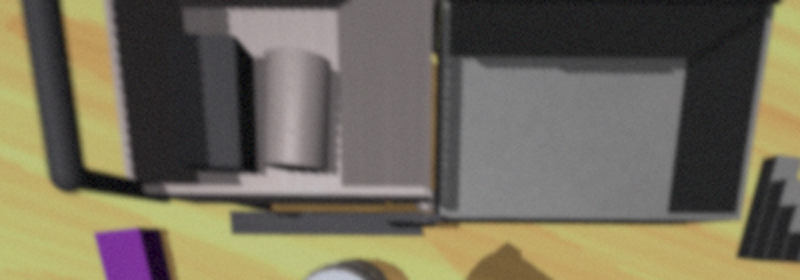

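View pics/w1d.png

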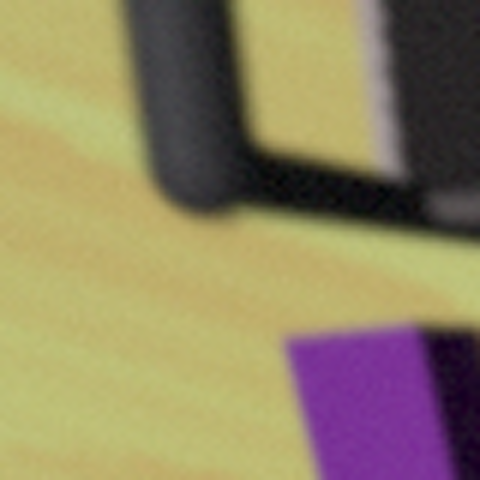

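```bash
python3 - <<'E'
from h import *
src=open('fit.py').read().split("img=")[0]
import json
src=src.replace('r=least_squares','''
L=[json.loads(l) for l in open('log.txt')][-1]
RT=q2R(L[2]);TC=camera_info("wrist")["tool_from_camera"];K=camera_info("wrist")["intrinsics"]
def wp(W):
    c=(np.linalg.inv(TC)@np.r_[RT.T@(W-L[1]),1])[:3]; u=K@c; return u[:2]/u[2]
wo=[([-.0675,-.105,.11],(420,108.5)),([-.0675,.105,.11],(270,109)),([-.06,.27,.255],(83.7,92.5)),([-.0,.27,.255],None)]
obs[5]=("top",[.06,.270,.255],(198.3,156.7));obs[6]=("top",[-.06,.27,.255],(211.5,201));obs[7]=("side",[.06,.27,.255],obs[7][2]);obs[8]=("side",[-.06,.27,.255],obs[8][2])
P=np.array([o[1] for o in obs]);U=np.array([o[2] for o in obs])
f0=f
def f(b): return np.r_[f0(b)*2.6, np.concatenate([(wp(b2w(p,b)[0])-np.array(u))*1.3 for p,u in wo if u])]
r=least_squares''',1)
exec(src)
E
```

```text
[ 0.60930492 -0.1103412   0.31916312]
[[-0.7  0.8]
 [-4.2  3.1]
 [ 0.3 -0.2]
 [-3.7 -0.9]
 [-0.9 -0.5]
 [-3.8  1.6]
 [-7.1 -5.2]
 [-3.3 -1.9]
 [-3.1 -3.3]
 [ 4.   8.1]
 [ 3.7  3.4]
 [ 8.9  0.5]]
bar [[0.52458646 0.14602335 0.255     ]] tab [[ 0.66164221 -0.09304577  0.28856162]]
```

Request:
carry_out([
  [[0, 0, 0, 0.35, 0.9, 0, 85], [0, 0, 0, 0.35, 0.9, 0, 85], [0, 0, 0, 0.35, 0.9, 0, 85], [0, 0, 0, 0.35, 0.9, 0, 85], [0, 0, 0, 0.35, 0.9, 0, 85]],
])

```text
time: 2.2
tool_pos: [0.5007, 0.1373, 0.4276]
tool_rot: [-0.576, 0.576, -0.41, 0.41]
contact_force: [0.6, -1.2, 0.6]
gripper_width: 0.998
```

Request:
carry_out([
  [[0, 0, 0, 0, 0, 0, 85]],
])

```text
time: 2.3
tool_pos: [0.501, 0.1389, 0.4268]
tool_rot: [-0.577, 0.577, -0.41, 0.408]
contact_force: [-0.5, -0.1, -0.6]
gripper_width: 0.995
```

```bash
python3 - <<'E'
from h import *
s=log();print(s["tool_pos"],s["time"],s["joint_pos"])
cv2.imwrite("pics/w2.png",grab_frame("wrist"));s=log();print(s["tool_pos"],s["tool_rot"])
E
```

```text
[0.50097527 0.13893064 0.42676978] 2.3 [ 1.26834294e-01 -2.42017277e-01  1.68682461e+00  1.18916437e-03
  1.69859469e+00  1.36001256e+00]
[0.50063605 0.13731362 0.42695604] [-0.57610519  0.57710138 -0.40980793  0.40879612]
```

View pics/w2.png

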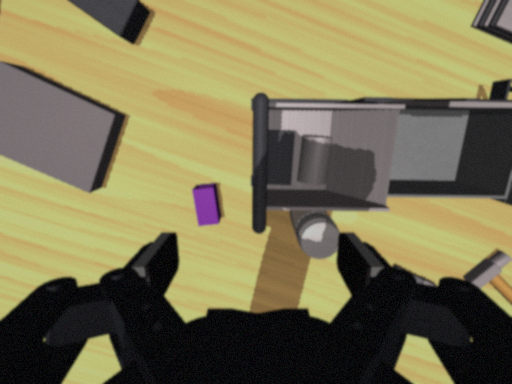

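```bash
cat >> h.py <<'E'
def ray_w(uv,s,z):
    TC=camera_info("wrist")["tool_from_camera"];K=camera_info("wrist")["intrinsics"]
    d=np.linalg.inv(K)@np.r_[uv,1]; RT=q2R(s["tool_rot"])
    o=RT@TC[:3,3]+s["tool_pos"]; d=RT@TC[:3,:3]@d
    return o+d*(z-o[2])/d[2]
E
python3 - <<'E'
from h import *
s=state()
a=ray_w((260.5,97),s,.255);b=ray_w((259.5,229),s,.255)
print(a,b,np.linalg.norm(a-b),np.arctan2(*(a-b)[1::-1]), (a+b)/2)
for n,u,z in(("skip far left rim",(268,105),.2),): print(ray_w(u,s,z))
print(toolR(s).round(3))
im=cv2.imread("pics/w2.png")[85:245,235:415]; cv2.imwrite("pics/w2c.png",cv2.resize(im,None,fx=4,fy=4,interpolation=2))
E
```

```text
[0.58131982 0.16265545 0.255     ] [0.46577686 0.12289821 0.255     ] 0.12219171251806132 0.3314006154687511 [0.52354834 0.14277683 0.255     ]
[0.58058724 0.15329291 0.2       ]
[[ 0.33  -0.002  0.944]
 [-0.944 -0.     0.33 ]
 [-0.    -1.    -0.002]]
```

View pics/w2c.png

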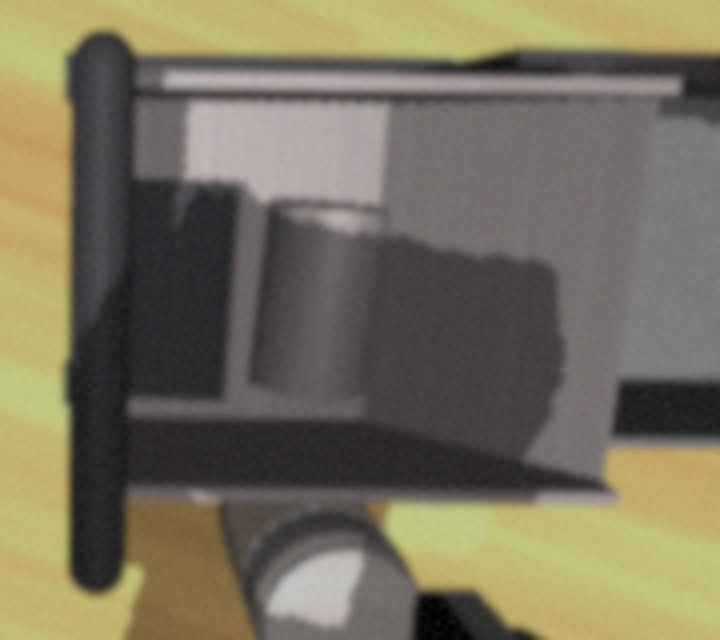

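Request:
carry_out([
  [[0, 0, 0, 0.1, 0, -0.7, 50], [0, 0, 0, 0.1, 0, -0.8, 50], [0, 0, 0, 0, 0, -0.8, 50], [0, 0, 0, 0, 0, -0.65, 50], [0, 0, 0, 0, 0, 0, 40]],
])

```text
time: 2.85
tool_pos: [0.5064, 0.1345, 0.3049]
tool_rot: [-0.573, 0.578, -0.413, 0.408]
contact_force: [-0.6, 0.4, 0.5]
gripper_width: 0.471
```

```bash
sed -i 's/^B=.*/B=np.array([.6108,-.1127,.331])/' h.py; python3 - <<'E'
from h import *
s=log();print(s["tool_pos"],s["contact_force"])
cv2.imwrite("pics/w3.png",grab_frame("wrist"));print(b2w(bar(0)+[-.015,0,.054],B))
E
```

```text
[0.50639736 0.13445325 0.3049363 ] [-0.59687355  0.41617422  0.49866524]
[[0.50886723 0.13776898 0.309     ]]
```

View pics/w3.png

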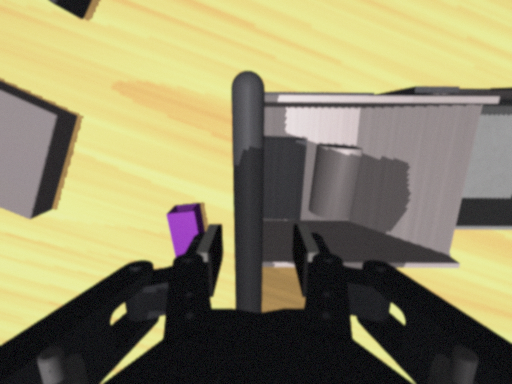

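```bash
python3 - <<'E'
from h import *
s=state();print(s["tool_pos"])
for uv in((248,82),(248,290)): 
    w=ray_w(uv,s,.255);print(w)
    d=w-s["tool_pos"]; print("offset in tool",toolR(s).T@d)
print(delta(want([0,0,-1.],[0,-1.,0]),b2w(bar(0)+[-.015,0,.054],B)[0],s))
E
```

```text
[0.50749509 0.1347146  0.30793202]
[0.58304648 0.16498956 0.255     ]
offset in tool [-0.00399211  0.05258157  0.08152072]
[0.48508279 0.1322582  0.255     ]
offset in tool [-0.00493921  0.05303022 -0.02176108]
(array([ 0.01119563, -0.06185642, -0.00898254]), array([0.03430349, 0.07635956, 0.02669942]))
```

Request:
carry_out([
  [[0, 0, 0, -0.04, 0.1, 0, 24], [0, 0, 0, 0, 0, 0, 18], [0, 0, 0, 0, 0, 0, 8], [0, 0, 0, 0, 0, 0, 8], [0, 0, 0, 0, 0, 0, 8]],
])

```text
time: 3.4
tool_pos: [0.5076, 0.1399, 0.3126]
tool_rot: [0.577, -0.575, 0.409, -0.411]
contact_force: [-1.7, 0.5, 5.8]
gripper_width: 0.14
```

```bash
python3 - <<'E'
from h import *
s=log();print(s["tool_pos"],s["contact_force"],s["ft_torque"])
cv2.imwrite("pics/w4.png",grab_frame("wrist")); s=state();print(s["tool_pos"],s["contact_force"],s["ft_torque"],s["time"])
w=b2w(bar(0)+[-.015,0,.054],B)[0]; prev=w
for a in np.arange(0,1.86,.1):
    p=b2w(bar(a)+[-.015,0,.054],B)[0]; print(round(a,2),((p-w)/.04).round(2),((p-prev)/.04).round(2)); prev=p
E
```

```text
[0.50763021 0.13993143 0.31255219] [-1.71045237  0.48629256  5.81028148] [-0.04923132  0.20664216 -0.0686786 ]
[0.50763775 0.13992694 0.31256253] [-1.65050799  0.39106104  6.448116  ] [-0.02033138  0.24601717 -0.09431073] 3.45
0.0 [0. 0. 0.] [0. 0. 0.]
0.1 [ 0.1  -0.3   0.37] [ 0.1  -0.3   0.37]
0.2 [ 0.22 -0.64  0.71] [ 0.12 -0.34  0.34]
0.3 [ 0.34 -1.    1.01] [ 0.13 -0.37  0.3 ]
0.4 [ 0.48 -1.39  1.27] [ 0.13 -0.39  0.26]
0.5 [ 0.62 -1.81  1.49] [ 0.14 -0.41  0.22]
0.6 [ 0.77 -2.24  1.66] [ 0.15 -0.43  0.17]
0.7 [ 0.92 -2.69  1.79] [ 0.15 -0.45  0.13]
0.8 [ 1.08 -3.15  1.87] [ 0.16 -0.46  0.08]
0.9 [ 1.24 -3.61  1.9 ] [ 0.16 -0.46  0.03]
1.0 [ 1.4  -4.07  1.88] [ 0.16 -0.46 -0.02]
1.1 [ 1.56 -4.53  1.81] [ 0.16 -0.46 -0.07]
1.2 [ 1.71 -4.98  1.7 ] [ 0.15 -0.45 -0.12]
1.3 [ 1.86 -5.42  1.54] [ 0.15 -0.44 -0.16]
1.4 [ 2.01 -5.84  1.33] [ 0.14 -0.42 -0.21]
1.5 [ 2.14 -6.24  1.08] [ 0.14 -0.4  -0.25]
1.6 [ 2.27 -6.61  0.79] [ 0.13 -0.37 -0.29]
1.7 [ 2.39 -6.95  0.46] [ 0.12 -0.34 -0.33]
1.8 [ 2.49 -7.26  0.09] [ 0.11 -0.31 -0.36]
```

View pics/w4.png

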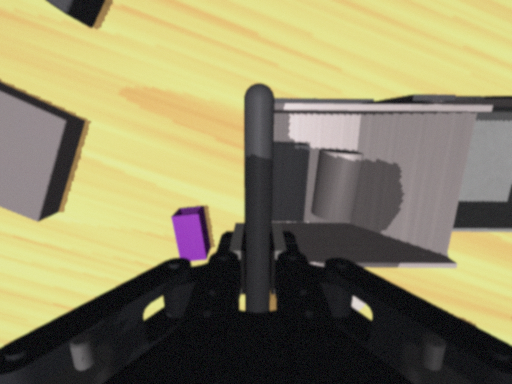

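Request:
carry_out([
  [[0, 0, 0, 0.05, -0.15, 0.19, 0], [0, 0, 0, 0.05, -0.15, 0.18, 0], [0, 0, 0, 0.06, -0.17, 0.17, 0], [0, 0, 0, 0.06, -0.17, 0.17, 0], [0, 0, 0, 0.12, -0.36, 0.3, 0]],
])

```text
time: 3.95
tool_pos: [0.52, 0.1034, 0.3512]
tool_rot: [0.579, -0.574, 0.412, -0.407]
contact_force: [-2.2, 14.2, 6.4]
gripper_width: 0.142
```

```bash
cat > chk.py <<'E'
from h import *
s=log()
p=s["tool_pos"]-[0,0,.054]; c,sn=np.cos(B[2]),np.sin(B[2]); d=p-[B[0],B[1],0]
bx,by=c*d[0]+sn*d[1],-sn*d[0]+c*d[1]
r=np.hypot(by-.115,p[2]-.135); a=np.arctan2(p[2]-.135,by-.115)-np.arctan2(.12,.155)
print("t",s["time"],"bin x %.3f r %.3f ang %.3f"%(bx,r,a),"F",s["contact_force"].round(1),"j",s["joint_pos"].round(2),"w",round(s["gripper_width"],3))
fr=(b2w([0,0,0.],B)); cF=s["contact_force"]
E
python3 chk.py
```

```text
t 3.95 bin x -0.016 r 0.201 ang 0.280 F [-2.2 14.2  6.4] j [ 0.05 -0.2   1.77  0.01  1.57  1.29] w 0.142
```

Request:
carry_out([
  [[0, 0, 0, 0.13, -0.39, 0.26, 0], [0, 0, 0, 0.14, -0.41, 0.22, 0], [0, 0, 0, 0.15, -0.43, 0.17, 0], [0, 0, 0, 0.15, -0.45, 0.13, 0], [0, 0, 0, 0.16, -0.46, 0.08, 0]],
])

```text
time: 4.45
tool_pos: [0.5497, 0.0153, 0.3895]
tool_rot: [0.578, -0.574, 0.41, -0.41]
contact_force: [-6.0, 6.4, 10.4]
gripper_width: 0.142
```

```bash
python3 chk.py
```

```text
t 4.45 bin x -0.016 r 0.202 ang 0.783 F [-6.   6.4 10.4] j [-0.11 -0.16  1.68  0.    1.62  1.13] w 0.142
```

Request:
carry_out([
  [[0, 0, 0, 0.16, -0.46, 0.05, 0], [0, 0, 0, 0.16, -0.46, 0, 0], [0, 0, 0, 0.16, -0.46, -0.06, 0], [0, 0, 0, 0.12, -0.35, -0.08, 0], [0, 0, 0, 0.1, -0.3, -0.09, 0]],
])

```text
time: 4.95
tool_pos: [0.5778, -0.0675, 0.3793]
tool_rot: [0.576, -0.575, 0.41, -0.41]
contact_force: [-3.2, 5.4, -9.9]
gripper_width: 0.136
```

```bash
python3 chk.py
```

```text
t 4.95 bin x -0.016 r 0.200 ang 1.225 F [-3.2  5.4 -9.9] j [-0.24 -0.08  1.62  0.    1.6   0.99] w 0.136
```

Request:
carry_out([
  [[0, 0, 0, 0.1, -0.31, -0.1, 0], [0, 0, 0, 0.1, -0.3, -0.12, 0], [0, 0, 0, 0.1, -0.3, -0.14, 0], [0, 0, 0, 0.1, -0.28, -0.16, 0], [0, 0, 0, 0.09, -0.27, -0.18, 0]],
])

```text
time: 5.45
tool_pos: [0.5974, -0.1254, 0.3469]
tool_rot: [0.576, -0.576, 0.411, -0.409]
contact_force: [1.3, 8.4, -6.0]
gripper_width: 0.136
```

```bash
python3 chk.py; python3 -c "
from h import *
cv2.imwrite('pics/s5.png',grab_frame('side'))
a=grab_frame('top');cv2.imwrite('pics/t5.png',cv2.resize(a[90:230,160:360],None,fx=4,fy=4))"
```

```text
t 5.45 bin x -0.017 r 0.200 ang 1.572 F [ 1.3  8.4 -6. ] j [-0.33 -0.    1.6   0.    1.55  0.91] w 0.136
```

View pics/s5.png

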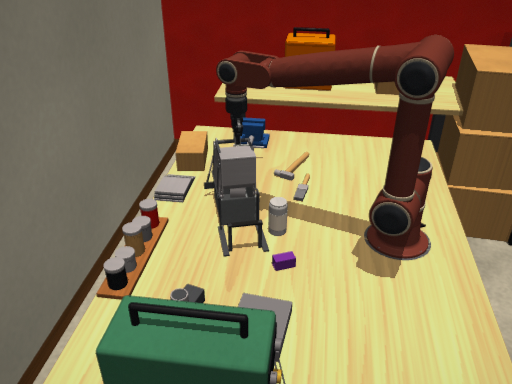

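Request:
carry_out([
  [[0, 0, 0, 0.08, -0.24, -0.18, 0], [0, 0, 0, 0.07, -0.21, -0.18, 0], [0, 0, 0, 0.06, -0.19, -0.18, 0], [0, 0, 0, 0.05, -0.14, -0.14, 0], [0, 0, 0, 0.04, -0.11, -0.12, 0]],
])

```text
time: 6.05
tool_pos: [0.6085, -0.1578, 0.3132]
tool_rot: [0.578, -0.574, 0.414, -0.405]
contact_force: [-13.6, 28.5, 12.9]
gripper_width: 0.138
```

```bash
python3 chk.py
```

```text
t 6.05 bin x -0.017 r 0.200 ang 1.813 F [-13.6  28.5  12.9] j [-0.37  0.06  1.59  0.01  1.5   0.86] w 0.138
```

Request:
carry_out([
  [[0, 0, 0, -0.02, 0.06, 0.04, 0], [0, 0, 0, 0, 0, 0, 0], [0, 0, 0, 0, 0, 0, 0]],
])

```text
time: 6.35
tool_pos: [0.608, -0.1565, 0.3146]
tool_rot: [0.577, -0.575, 0.413, -0.407]
contact_force: [2.4, 9.6, -7.8]
gripper_width: 0.138
```

```bash
python3 chk.py; python3 -c "
from h import *
a=grab_frame('side');b=grab_frame('top');w=grab_frame('wrist')
cv2.imwrite('pics/d6.png',np.hstack([cv2.resize(a[110:260,170:320],None,fx=2.6,fy=2.6),cv2.resize(b[90:240,185:335],None,fx=2.6,fy=2.6)]));cv2.imwrite('pics/w6.png',w)"; python3 chk.py
```

```text
t 6.35 bin x -0.017 r 0.200 ang 1.803 F [ 2.4  9.6 -7.8] j [-0.37  0.06  1.59  0.    1.5   0.86] w 0.138
t 6.5 bin x -0.017 r 0.200 ang 1.803 F [ 1.8 10.  -7.5] j [-0.37  0.06  1.59  0.    1.5   0.86] w 0.133
```

View pics/d6.png

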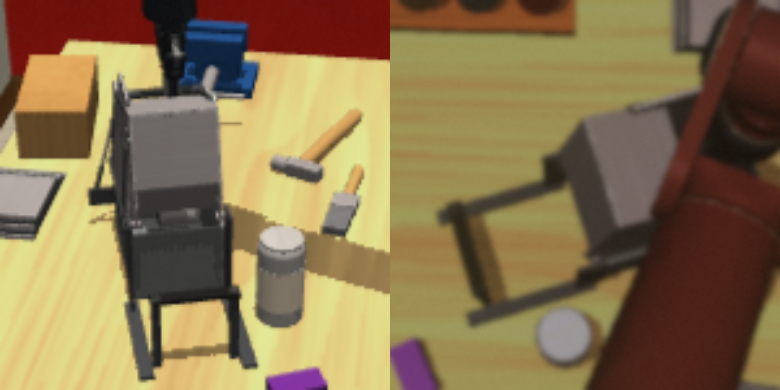

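View pics/w6.png

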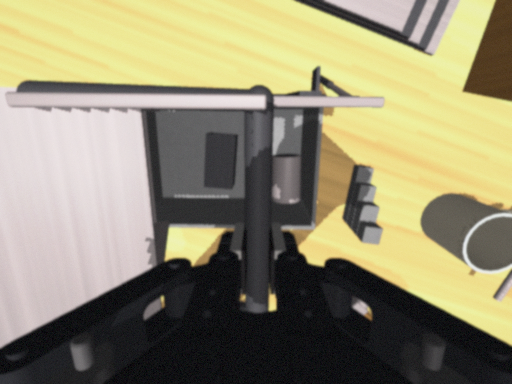

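Request:
carry_out([
  [[0, 0, 0, -0.06, 0.17, 0.18, 0], [0, 0, 0, -0.06, 0.17, 0.17, 0], [0, 0, 0, -0.12, 0.34, 0.32, 0], [0, 0, 0, -0.13, 0.37, 0.29, 0], [0, 0, 0, -0.14, 0.4, 0.25, 0]],
])

```text
time: 7.0
tool_pos: [0.5892, -0.1018, 0.368]
tool_rot: [-0.575, 0.576, -0.408, 0.413]
contact_force: [5.1, -5.5, 3.2]
gripper_width: 0.138
```

```bash
python3 chk.py
```

```text
t 7.0 bin x -0.017 r 0.204 ang 1.411 F [ 5.1 -5.5  3.2] j [-0.29 -0.04  1.6  -0.    1.58  0.94] w 0.138
```

Request:
carry_out([
  [[0, 0, 0, -0.14, 0.42, 0.21, 0], [0, 0, 0, -0.15, 0.44, 0.16, 0], [0, 0, 0, -0.15, 0.45, 0.12, 0], [0, 0, 0, -0.16, 0.46, 0.07, 0], [0, 0, 0, -0.16, 0.46, 0.02, 0]],
])

```text
time: 7.5
tool_pos: [0.5587, -0.0124, 0.3963]
tool_rot: [0.576, -0.575, 0.407, -0.415]
contact_force: [5.4, 2.2, -13.1]
gripper_width: 0.136
```

```bash
python3 chk.py
```

```text
t 7.5 bin x -0.017 r 0.207 ang 0.928 F [  5.4   2.2 -13.1] j [-0.15 -0.15  1.65 -0.    1.62  1.09] w 0.136
```

Request:
carry_out([
  [[0, 0, 0, -0.16, 0.46, -0.08, 0], [0, 0, 0, -0.15, 0.45, -0.13, 0], [0, 0, 0, -0.15, 0.44, -0.17, 0], [0, 0, 0, -0.14, 0.42, -0.22, 0], [0, 0, 0, -0.14, 0.4, -0.25, 0]],
])

```text
time: 8.0
tool_pos: [0.5281, 0.0791, 0.3699]
tool_rot: [0.581, -0.572, 0.408, -0.411]
contact_force: [-18.4, 15.2, 39.4]
gripper_width: 0.132
```

```bash
python3 chk.py
```

```text
t 8.0 bin x -0.016 r 0.204 ang 0.436 F [-18.4  15.2  39.4] j [ 0.01 -0.2   1.75  0.01  1.59  1.24] w 0.132
```

Request:
carry_out([
  [[0, 0, 0, 0, 0, 0, 0]],
])

```text
time: 8.1
tool_pos: [0.5268, 0.0814, 0.3679]
tool_rot: [0.582, -0.572, 0.41, -0.408]
contact_force: [-19.2, 19.2, 35.2]
gripper_width: 0.134
```

```bash
python3 chk.py; python3 -c "
from h import *
s=state();print(s['ft_torque'])
a=grab_frame('side');w=grab_frame('wrist')
cv2.imwrite('pics/d7.png',cv2.resize(a[110:260,170:320],None,fx=3,fy=3));cv2.imwrite('pics/w7.png',w)"
```

```text
t 8.1 bin x -0.016 r 0.203 ang 0.420 F [-19.2  19.2  35.2] j [ 0.01 -0.2   1.75  0.01  1.59  1.24] w 0.134
[ 3.26620055  3.27771994 -0.44566893]
```

View pics/w7.png

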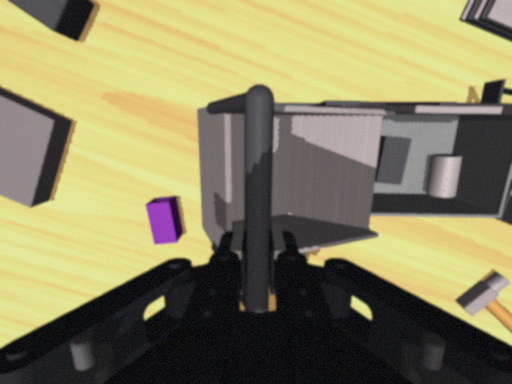

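View pics/d7.png

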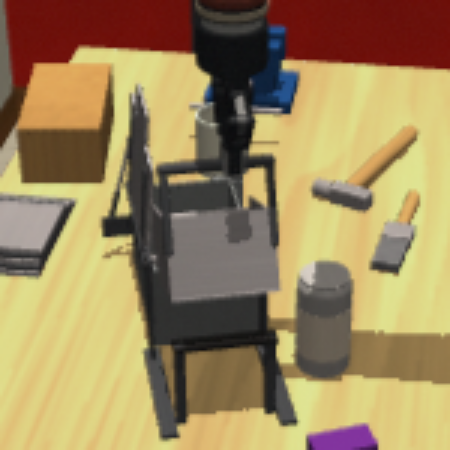

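Request:
carry_out([
  [[0, 0, 0, -0.02, 0.05, 0.08, 0], [0, 0, 0, -0.06, 0.19, -0.14, 0], [0, 0, 0, 0, 0, 0, 0]],
])

```text
time: 8.5
tool_pos: [0.5243, 0.0892, 0.3632]
tool_rot: [0.58, -0.573, 0.41, -0.409]
contact_force: [-15.1, 15.5, 27.0]
gripper_width: 0.137
```

```bash
python3 chk.py
```

```text
t 8.5 bin x -0.016 r 0.203 ang 0.374 F [-15.1  15.5  27. ] j [ 0.02 -0.2   1.76  0.01  1.58  1.26] w 0.137
```

Request:
carry_out([
  [[0, 0, 0, -0.02, 0.04, 0.07, 0], [0, 0, 0, -0.06, 0.18, -0.13, 0], [0, 0, 0, -0.06, 0.18, -0.14, 0], [0, 0, 0, 0, 0, 0, 0]],
])

```text
time: 8.9
tool_pos: [0.5196, 0.1045, 0.3519]
tool_rot: [0.58, -0.573, 0.409, -0.409]
contact_force: [-5.6, 12.7, 17.1]
gripper_width: 0.137
```

```bash
python3 chk.py
```

```text
t 8.9 bin x -0.016 r 0.202 ang 0.277 F [-5.6 12.7 17.1] j [ 0.06 -0.2   1.78  0.01  1.56  1.29] w 0.137
```

Request:
carry_out([
  [[0, 0, 0, -0.06, 0.18, -0.11, 0], [0, 0, 0, -0.06, 0.17, -0.14, 0], [0, 0, 0, -0.05, 0.16, -0.15, 0], [0, 0, 0, 0, 0, 0, 0]],
])

```text
time: 9.3
tool_pos: [0.513, 0.1243, 0.3329]
tool_rot: [0.58, -0.574, 0.409, -0.409]
contact_force: [1.0, 11.1, 7.2]
gripper_width: 0.132
```

```bash
python3 chk.py
```

```text
t 9.3 bin x -0.015 r 0.201 ang 0.137 F [ 1.  11.1  7.2] j [ 0.09 -0.2   1.81  0.01  1.53  1.33] w 0.132
```

Request:
carry_out([
  [[0, 0, 0, -0.04, 0.12, -0.14, 0], [0, 0, 0, -0.04, 0.11, -0.14, 0], [0, 0, 0, -0.02, 0.05, -0.07, 0], [0, 0, 0, 0, 0, 0, 0]],
])

```text
time: 9.7
tool_pos: [0.5087, 0.1355, 0.3189]
tool_rot: [0.579, -0.573, 0.411, -0.409]
contact_force: [-2.6, 12.5, 7.5]
gripper_width: 0.132
```

```bash
python3 chk.py
```

```text
t 9.7 bin x -0.016 r 0.201 ang 0.045 F [-2.6 12.5  7.5] j [ 0.12 -0.2   1.82  0.01  1.51  1.35] w 0.132
```

Request:
carry_out([
  [[0, 0, 0, -0.02, 0.05, -0.05, 0], [0, 0, 0, -0.01, 0.04, -0.05, 0], [0, 0, 0, 0, 0, 0, 0]],
])

```text
time: 10.0
tool_pos: [0.5077, 0.1386, 0.3151]
tool_rot: [0.579, -0.574, 0.41, -0.41]
contact_force: [-2.5, 11.6, 6.7]
gripper_width: 0.131
```

```bash
python3 chk.py
```

```text
t 10.0 bin x -0.016 r 0.201 ang 0.020 F [-2.5 11.6  6.7] j [ 0.12 -0.19  1.83  0.01  1.5   1.36] w 0.131
```

Request:
carry_out([
  [[0, 0, 0, -0.01, 0.03, -0.04, 0], [0, 0, 0, 0, 0.02, -0.03, 0], [0, 0, 0, 0, 0, 0, 0]],
])

```text
time: 10.3
tool_pos: [0.5075, 0.1395, 0.314]
tool_rot: [0.578, -0.574, 0.41, -0.411]
contact_force: [-5.9, 7.4, 13.4]
gripper_width: 0.133
```

```bash
python3 chk.py
```

```text
t 10.3 bin x -0.016 r 0.201 ang 0.013 F [-5.9  7.4 13.4] j [ 0.13 -0.19  1.83  0.    1.5   1.36] w 0.133
```

Request:
carry_out([
  [[0, 0, 0, 0, 0.02, -0.02, 0], [0, 0, 0, 0, 0, 0, 0]],
])

```text
time: 10.5
tool_pos: [0.5075, 0.1396, 0.314]
tool_rot: [0.577, -0.575, 0.409, -0.411]
contact_force: [-7.2, 4.7, 16.3]
gripper_width: 0.134
```

```bash
python3 chk.py
```

```text
t 10.5 bin x -0.016 r 0.201 ang 0.013 F [-7.2  4.7 16.3] j [ 0.13 -0.19  1.83  0.    1.5   1.36] w 0.134
```

Request:
carry_out([
  [[0, 0, 0, 0, 0, 0, 18], [0, 0, 0, 0, 0, 0, 26], [0, 0, 0, 0, 0, 0, 40], [0, 0, 0, 0, 0, 0, 40]],
])

```text
time: 10.9
tool_pos: [0.5067, 0.1386, 0.3079]
tool_rot: [-0.575, 0.576, -0.411, 0.41]
contact_force: [0.1, -0.2, 0.9]
gripper_width: 0.468
```

```bash
python3 chk.py;python3 -c "
from h import *
w=grab_frame('wrist')
cv2.imwrite('pics/w8.png',w)"
```

```text
t 10.9 bin x -0.017 r 0.197 ang -0.009 F [ 0.1 -0.2  0.9] j [ 0.13 -0.19  1.84 -0.    1.5   1.36] w 0.468
```

View pics/w8.png

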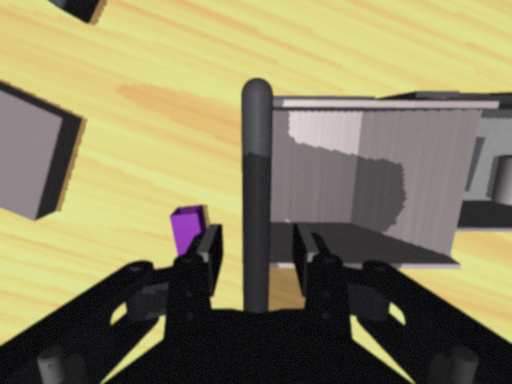

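Request:
carry_out([
  [[0, 0, 0, 0, 0, 0.6, 40], [0, 0, 0, 0, 0, 0.9, 40], [0, 0, 0, 0, 0, 0.9, 40], [0, 0, 0, 0, 0, 0.9, 40], [0, 0, 0, 0, 0, 0.3, 40]],
])

```text
time: 11.45
tool_pos: [0.5075, 0.1389, 0.4574]
tool_rot: [0.577, -0.574, 0.409, -0.412]
contact_force: [-0.6, -1.2, 0.8]
gripper_width: 0.467
```

```bash
python3 chk.py; cat > kin.py <<'E'
from h import *
import json
from scipy.optimize import least_squares
def fk(q,p):
    d1,a1,L2,a3,L3,d6=p
    Rz=lambda a:R.from_euler('z',a).as_matrix();Ry=lambda a:R.from_euler('y',a).as_matrix()
    T=Rz(q[0]);x=np.array([0,0,d1])+T@[a1,0,0]
    T=T@Ry(q[1]);x=x+T@[0,0,L2];T=T@Ry(q[2]);x=x+T@[a3,0,L3]
    T=T@Rz(q[3])@Ry(q[4])@Rz(q[5]);x=x+T@[0,0,d6]
    return x,T
def load(): return [json.loads(l) for l in open('log.txt')]
if __name__=="__main__":
    D=load()
    f=lambda p:np.concatenate([fk(d[0],p)[0]-d[1] for d in D]+[(p-[.34,0,.4,0,.4,.25])*1e-3])
    r=least_squares(f,[.34,0,.4,0,.4,.25]);print(r.x.round(4),np.abs(r.fun[:-6]).max())
    for d in D[::8]:
        T=fk(d[0],r.x)[1]; print((T.T@q2R(d[2])).round(2).tolist())
E
python3 kin.py
```

```text
t 11.45 bin x -0.016 r 0.311 ang 0.384 F [-0.6 -1.2  0.8] j [ 0.13 -0.23  1.63 -0.    1.74  1.36] w 0.467
[ 4.8130e+00 -3.5000e-03  5.0270e-01  8.9800e-02  6.1970e-01  4.8627e+00] 0.1009559261423885
[[-1.0, -0.0, 0.0], [0.0, 0.0, 1.0], [-0.0, 1.0, -0.0]]
[[-1.0, 0.0, 0.0], [0.0, 0.0, 1.0], [0.0, 1.0, -0.0]]
[[-1.0, 0.0, -0.0], [-0.0, -0.0, 1.0], [0.0, 1.0, 0.0]]
[[-1.0, 0.0, 0.0], [0.0, -0.0, 1.0], [0.0, 1.0, -0.0]]
```

```bash
python3 - <<'E'
from kin import *
D=load()
for g in ([.34,0,.4,0,.4,.25],[.3,0,.5,.1,.5,.2]):
  f=lambda p:np.concatenate([fk(d[0],p)[0]-d[1] for d in D]+[(p-g)*np.array([2,1e-3,1e-3,1e-3,1e-3,2])*1e-2])
  r=least_squares(f,g,loss='soft_l1',f_scale=.003);print(r.x.round(4))
  print([ (1e3*(fk(d[0],r.x)[0]-d[1])).round(1).tolist() for d in D])
E
```

```text
[1.2496 0.0032 0.5603 0.1532 0.626  1.2927]
[[-67.8, -35.8, 0.8], [-48.9, -63.4, -8.1], [-47.4, -59.1, -8.0], [1.6, -73.3, 0.8], [1.2, -74.7, 0.8], [-11.2, -76.4, -1.2], [3.2, -74.3, -1.2], [-4.8, -62.9, -0.4], [-4.5, -69.2, 1.4], [-7.4, -73.0, 2.3], [-9.8, -72.5, 1.9], [-13.6, -64.7, 1.0], [-11.6, -69.9, 1.0], [-11.7, -69.8, 1.0], [-3.5, -80.1, 2.3], [2.1, -80.4, 2.0], [5.6, -65.1, 0.1], [0.6, -59.9, 0.0], [0.6, -63.6, -0.2], [2.9, -65.8, -0.5], [3.0, -67.4, -0.9], [1.8, -66.7, -1.1], [2.7, -68.4, -1.2], [3.6, -71.7, -1.2], [3.7, -73.6, -1.2], [-2.5, -75.6, -1.2], [14.8, -73.2, 2.3]]
[1.2482 0.0032 0.5604 0.1532 0.626  1.2914]
[[-67.8, -35.8, 0.8], [-48.9, -63.4, -8.1], [-47.5, -59.1, -8.0], [1.6, -73.3, 0.8], [1.2, -74.7, 0.8], [-11.2, -76.4, -1.2], [3.2, -74.3, -1.2], [-4.8, -62.9, -0.4], [-4.5, -69.2, 1.4], [-7.4, -73.0, 2.3], [-9.8, -72.5, 1.9], [-13.5, -64.7, 1.0], [-11.6, -69.9, 1.0], [-11.7, -69.8, 1.0], [-3.5, -80.1, 2.3], [2.1, -80.4, 2.0], [5.6, -65.2, 0.1], [0.6, -59.9, 0.0], [0.6, -63.6, -0.2], [2.9, -65.8, -0.5], [3.0, -67.4, -0.9], [1.8, -66.7, -1.1], [2.7, -68.4, -1.2], [3.6, -71.7, -1.2], [3.7, -73.6, -1.2], [-2.5, -75.6, -1.2], [14.8, -73.2, 2.3]]
```

```bash
python3 - <<'E'
import re
s=open('kin.py').read()
s=s.replace("d1,a1,L2,a3,L3,d6=p","d1,a1,L2,a3,L3,d6,b=p").replace("T@[a1,0,0]","T@[a1,b,0]").split('if __name__')[0]
s+='''
G=[.3,0,.45,0,.45,.3,.06]
def fit(D,w=np.array([1,1,1,1,1,1,.1])*1e-3,g=G):
  f=lambda p:np.concatenate([fk(d[0],p)[0]-d[1] for d in D]+[(p-g)*w])
  r=least_squares(f,g,loss='soft_l1',f_scale=.003);return r.x,np.abs(f(r.x)[:-7]).max()
if __name__=="__main__":
  print(fit(load()))
'''
open('kin.py','w').write(s)
E
python3 kin.py
```

```text
(array([2.38129244e-01, 7.09148469e-07, 4.26401782e-01, 9.56992893e-02,
       6.09899408e-01, 2.07031694e-01, 7.41995417e-02]), np.float64(1.279763833808567e-06))
```

```bash
python3 - <<'E'
from h import *
s=state()
print(b2w(tab(1.5)+[-.03,0,.16],B), delta(want([0,0,-1.],[1.,0,0]),b2w(tab(1.5)+[-.03,0,.17],B)[0],s))
E
```

```text
[[ 0.63455737 -0.10453596  0.44856162]] (array([-0.08099304,  0.06761996, 22.47584236]), array([ 3.17524913, -6.08523489,  0.0301882 ]))
```

Request:
carry_out([
  [[0, 0, 1, 0.2, -0.35, 0, 40], [0, 0, 1, 0.2, -0.4, 0, 40], [0, 0, 1, 0.2, -0.4, 0, 40], [0, 0, 1, 0.2, -0.4, 0, 40], [0, 0, 1, 0.2, -0.4, 0, 40]],
])

```text
time: 11.95
tool_pos: [0.5471, 0.0602, 0.4509]
tool_rot: [-0.638, 0.639, -0.304, 0.302]
contact_force: [0.3, -1.0, -0.3]
gripper_width: 0.467
```

Request:
carry_out([
  [[0, 0, 1, 0.2, -0.4, 0, 40], [0, 0, 1, 0.2, -0.4, 0, 40], [0, 0, 1, 0.2, -0.4, 0, 40], [0, 0, 1, 0.2, -0.4, 0, 40], [0, 0, 1, 0.2, -0.4, 0, 40]],
])

```text
time: 12.45
tool_pos: [0.5871, -0.0199, 0.4508]
tool_rot: [-0.682, 0.682, -0.189, 0.187]
contact_force: [0.2, 1.3, -0.3]
gripper_width: 0.466
```

Request:
carry_out([
  [[0, 0, 1, 0.2, -0.4, 0, 40], [0, 0, 1, 0.2, -0.4, 0, 40], [0, 0, 1, 0.2, -0.4, 0, 40], [0, 0, 1, 0.2, -0.4, 0, 40], [0, 0, 1, 0.2, -0.4, 0, 40]],
])

```text
time: 12.95
tool_pos: [0.6271, -0.0999, 0.4507]
tool_rot: [0.704, -0.704, 0.067, -0.065]
contact_force: [-0.5, -0.6, 0.1]
gripper_width: 0.47
```

Request:
carry_out([
  [[0, 0, 1, 0.1, 0, 0, 40], [0, 0, 1, 0, 0, 0, 40], [0, 0, 1, 0, 0, 0, 40], [0, 0, 1, 0, 0, 0, 40], [0, 0, 1, 0, 0, 0, 40]],
])

```text
time: 13.45
tool_pos: [0.6308, -0.0992, 0.4507]
tool_rot: [0.705, -0.705, -0.056, 0.058]
contact_force: [-0.5, -0.6, -0.2]
gripper_width: 0.467
```

Request:
carry_out([
  [[0, 0, 1, 0, 0, 0, 40], [0, 0, 1, 0, 0, 0, 40], [0, 0, 0.5, 0, 0, 0, 40], [0, 0, 0, 0, 0, 0, 40]],
])

```text
time: 13.85
tool_pos: [0.6308, -0.0991, 0.4509]
tool_rot: [0.698, -0.697, -0.116, 0.118]
contact_force: [-0.5, 0.1, 0.3]
gripper_width: 0.466
```

```bash
python3 - <<'E'
from h import *
s=log();print(s["tool_pos"],s["time"],s["joint_pos"].round(3));print(toolR(s).round(3))
cv2.imwrite("pics/w9.png",grab_frame("wrist"))
# tilt axis: so pointing moves toward bin +x : rotate about bin -y 
print(b2w([0,-1.,0],(0,0,B[2])))
E
```

```text
[ 0.63081748 -0.09913252  0.45089894] 13.85 [-0.272  0.041  1.384 -0.     1.719 -0.605]
[[ 0.945 -0.002 -0.327]
 [ 0.327  0.001  0.945]
 [-0.002 -1.     0.001]]
[[ 0.32498891 -0.94571783  0.        ]]
```

View pics/w9.png

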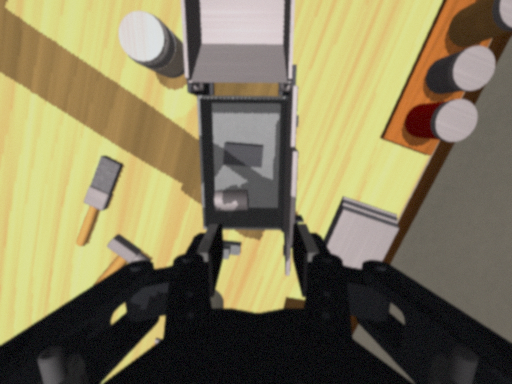

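Request:
carry_out([
  [[0.33, -0.94, 0, 0, 0, 0, 40], [0.33, -0.94, 0, 0, 0, 0, 40], [0.33, -0.94, 0, 0, 0, 0, 40], [0, 0, 0, 0, 0, 0, 40]],
])

```text
time: 14.3
tool_pos: [0.6301, -0.0994, 0.4521]
tool_rot: [0.706, -0.681, -0.188, 0.044]
contact_force: [-0.3, 0.2, 0.0]
gripper_width: 0.47
```

```bash
python3 - <<'E'
from h import *
s=log();print(s["tool_pos"],s["time"],s["joint_pos"].round(3));print(toolR(s).round(3))
import kin
p,e=kin.fit(kin.load(),w=np.ones(7)*1e-6);print(p.round(4),e)
E
```

```text
[ 0.63014483 -0.09942443  0.45210728] 14.3 [-0.314 -0.05   1.48   0.126  1.545 -0.638]
[[ 0.925  0.195 -0.325]
 [ 0.318  0.069  0.946]
 [ 0.207 -0.978  0.001]]
[0.238  0.     0.4264 0.0957 0.6099 0.2069 0.0742] 6.613598557692058e-13
```

```bash
cat > plan.py <<'E'
from kin import *
PK=[0.238,0,0.4264,0.0957,0.6099,0.2069,0.0742]
LO=np.array([-3.01,-1.01,.06,-1.02,.09,-3.14]);HI=np.array([3.01,2.22,2.58,4.17,2.62,3.14])
M=np.array([[-1,0,0],[0,0,1],[0,1,0.]])  # toolR = T@M
PK=fit(load(),w=np.ones(7)*1e-6)[0]
def ik(p,Rt,q0):
    def f(q):
        x,T=fk(q,PK); return np.r_[(x-p)*10,R.from_matrix(Rt@(T@M).T).as_rotvec()]
    r=least_squares(f,np.clip(q0,LO+1e-3,HI-1e-3),bounds=(LO,HI)); return r.x,np.abs(r.fun).max()
def pose(a,th,sc,g,y):
    """TCP pose: lower pad (distance sc from TCP, opening g) touching front/bottom corner of tab edge"""
    u=np.array([-np.cos(a),0,np.sin(a)]);n=np.array([np.sin(a),0,np.cos(a)])
    t=np.array([np.sin(th),0,-np.cos(th)]);j=np.array([np.cos(th),0,np.sin(th)])
    C=np.array([.0675,y,.114])+.175*u-.0025*n
    return b2w(C-sc*t+g/2*j,B)[0], want(t,j)
E
python3 - <<'E'
from plan import *
q0=state()["joint_pos"]
for y in(-.03,0,.03):
    for th in (.5,.6,.7,.8,.9,1.0,1.1):
        q=q0.copy()
        for k in np.linspace(0,1,15):
            a=1.5*(1-k); q,e=ik(*pose(a,.07+k*(th-.07),.06,.02,y),q)
        print(y,th,round(e,4),q.round(2))
E
```

```text
-0.03 0.5 0.0 [-0.65 -0.2   2.13  0.5   0.98 -1.22]
-0.03 0.6 0.0 [-0.69 -0.22  2.17  0.63  0.95 -1.34]
-0.03 0.7 0.0 [-0.74 -0.23  2.21  0.77  0.94 -1.47]
-0.03 0.8 0.0 [-0.78 -0.23  2.25  0.92  0.94 -1.61]
-0.03 0.9 0.0 [-0.82 -0.23  2.28  1.06  0.96 -1.74]
-0.03 1.0 0.0 [-0.86 -0.2   2.31  1.2   1.   -1.88]
-0.03 1.1 0.0 [-0.89 -0.17  2.33  1.32  1.04 -2.01]
0 0.5 0.0 [-0.61 -0.26  2.18  0.49  0.97 -1.17]
0 0.6 0.0 [-0.65 -0.28  2.22  0.62  0.94 -1.29]
0 0.7 0.0 [-0.7  -0.3   2.27  0.76  0.93 -1.43]
0 0.8 0.0 [-0.74 -0.31  2.3   0.91  0.93 -1.57]
0 0.9 0.0 [-0.79 -0.3   2.34  1.05  0.95 -1.71]
0 1.0 0.0 [-0.83 -0.28  2.37  1.19  0.98 -1.85]
0 1.1 0.0 [-0.86 -0.25  2.39  1.33  1.02 -1.98]
0.03 0.5 0.0 [-0.57 -0.32  2.23  0.48  0.96 -1.12]
0.03 0.6 0.0 [-0.61 -0.35  2.27  0.61  0.93 -1.24]
0.03 0.7 0.0 [-0.66 -0.37  2.32  0.75  0.91 -1.38]
0.03 0.8 0.0 [-0.71 -0.38  2.36  0.89  0.91 -1.52]
0.03 0.9 0.0 [-0.75 -0.38  2.4   1.04  0.93 -1.66]
0.03 1.0 0.0 [-0.79 -0.36  2.43  1.19  0.96 -1.81]
0.03 1.1 0.0 [-0.83 -0.33  2.45  1.33  1.   -1.95]
```

```bash
python3 - <<'E'
from plan import *
s=state(); q=s["joint_pos"]
p,Rt=pose(1.5,.07,.115,.005,0); print(p,ik(p,Rt,q)); d=delta(Rt,p,s);print(d)
p2,_=pose(1.5,.07,.058,.005,0); print((p2-p)/.04)
E
```

```text
[ 0.65532222 -0.09740027  0.403278  ] (array([-0.27226087,  0.07142792,  1.43072426,  0.03969354,  1.58175723,
       -0.60168052]), np.float64(1.4327822229340124e-10))
(array([-0.66276594,  1.8624953 , -0.00471515]), array([ 0.62943476,  0.05060394, -1.22073191]))
[ 0.09425833  0.03239118 -1.42151018]
```

Request:
carry_out([
  [[-0.33, 0.93, 0, 0.2, 0.02, 0, 40], [-0.33, 0.93, 0, 0.2, 0.02, -0.3, 40], [0, 0, 0, 0.23, 0.01, -0.4, 40], [0, 0, 0, 0, 0, -0.5, 40], [0, 0, 0, 0, 0, 0, 40]],
])

```text
time: 14.8
tool_pos: [0.6555, -0.0967, 0.3988]
tool_rot: [0.702, -0.692, -0.139, 0.095]
contact_force: [-0.1, 0.1, -0.4]
gripper_width: 0.47
```

```bash
python3 - <<'E'
from plan import *
s=log();print(s["tool_pos"],s["time"])
cv2.imwrite("pics/w10.png",grab_frame("wrist"));s=state()
p,Rt=pose(1.5,.07,.058,.005,0);print(delta(Rt,p,s))
TC=camera_info("wrist")["tool_from_camera"];K=camera_info("wrist")["intrinsics"]
def wp(W):
    c=(np.linalg.inv(TC)@np.r_[toolR(s).T@(W-s["tool_pos"]),1])[:3]; u=K@c; return u[:2]/u[2]
u=np.array([-np.cos(1.5),0,np.sin(1.5)])
for r,y in((.175,.045),(.175,-.045),(.135,.103),(.135,.045)): print(r,y,wp(b2w(np.array([.0675,y,.114])+r*u,B)[0]).round(1))
E
```

```text
[ 0.65554371 -0.09672585  0.39884792] 14.8
(array([-0.02570334, -0.06136437, -0.02552079]), array([ 0.08365881,  0.01920052, -1.36946129]))
0.175 0.045 [257.7 152.6]
0.175 -0.045 [257.5 269.5]
0.135 0.103 [258.   71.5]
0.135 0.045 [257.8 147.1]
```

View pics/w10.png

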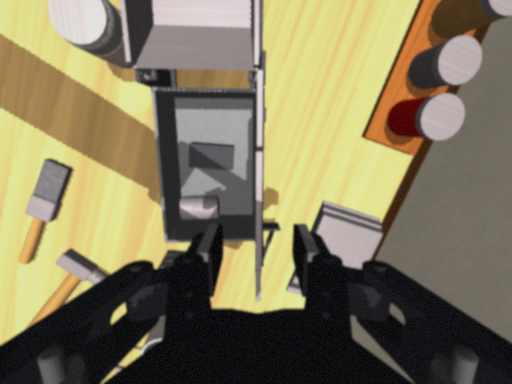

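Request:
carry_out([
  [[0, 0, 0, 0.04, 0.01, -0.6, 40], [0, 0, 0, 0.04, 0.01, -0.55, 40], [0, 0, 0, 0.02, 0, -0.2, 40], [0, 0, 0, 0, 0, 0, 20], [0, 0, 0, 0, 0, 0, 20]],
])

```text
time: 15.35
tool_pos: [0.6604, -0.0964, 0.3522]
tool_rot: [0.701, -0.693, -0.142, 0.092]
contact_force: [0.0, -0.2, -0.6]
gripper_width: 0.235
```

```bash
python3 - <<'E'
from plan import *
s=log();print(s["tool_pos"],s["time"],s["contact_force"])
cv2.imwrite("pics/w11.png",grab_frame("wrist"));s=state()
p,Rt=pose(1.5,.07,.058,.005,0);print(delta(Rt,p,s),s["gripper_width"])
E
```

```text
[ 0.66044934 -0.09643621  0.35224957] 15.35 [ 0.02892695 -0.19535087 -0.58973477]
(array([ 0.00753821,  0.0523986 , -0.02528419]), array([-0.03752877,  0.00858469, -0.15851865])) 0.232258873621119
```

View pics/w11.png

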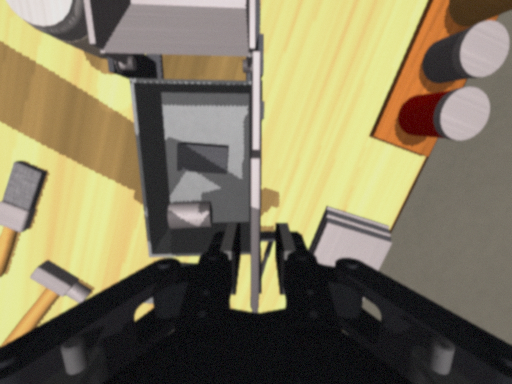

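Request:
carry_out([
  [[0, 0, 0, 0, 0, -0.1, 20], [0, 0, 0, 0, 0, 0, 0], [0, 0, 0, 0, 0, 0, 0], [0, 0, 0, 0, 0, 0, 0]],
])

```text
time: 15.8
tool_pos: [0.6596, -0.0966, 0.3473]
tool_rot: [0.701, -0.693, -0.141, 0.093]
contact_force: [-5.4, -0.6, 2.7]
gripper_width: 0.034
```

```bash
cat > fchk.py <<'E'
from plan import *
s=log(); Rt=toolR(s); c,sn=np.cos(B[2]),np.sin(B[2])
t=Rt[:,1]; th=np.arctan2(c*t[0]+sn*t[1],-t[2])
d=s["tool_pos"]+.058*t-[B[0],B[1],0]; bx,by=c*d[0]+sn*d[1],-sn*d[0]+c*d[1]
r=np.hypot(bx-.0675,d[2]-.114); a=np.arctan2(d[2]-.114,.0675-bx)
F=s["contact_force"]; Fx,Fy=c*F[0]+sn*F[1],-sn*F[0]+c*F[1]
print("t",s["time"],"p",s["tool_pos"].round(4),"theta %.3f edge r %.4f a %.3f y %.3f"%(th,r,a,by),"Fbin",np.round([Fx,Fy,F[2]],1),"w %.3f"%s["gripper_width"],"q",s["joint_pos"].round(2))
E
python3 fchk.py
```

```text
t 15.8 p [ 0.6596 -0.0966  0.3473] theta 0.069 edge r 0.1759 a 1.502 y -0.001 Fbin [-5.3  1.2  2.7] w 0.034 q [-0.27  0.1   1.49  0.04  1.49 -0.6 ]
```

```bash
python3 - <<'E'
from plan import *
q=state()["joint_pos"]; prev=None
for a in np.arange(1.5,.39,-.06):
    p,Rt=pose(a,np.pi/2-a,.058,.005,0); qn,e=ik(p,Rt,q)
    if prev is not None: print(round(a,2),((p-prev[0])/.04).round(2),(np.degrees(R.from_matrix(Rt@prev[1].T).as_rotvec())/4).round(2),np.abs(qn-q).max().round(3),round(e,4),qn.round(2))
    prev=(p,Rt);q=qn
E
```

```text
1.44 [-0.33 -0.11 -0.04] [ 0.28 -0.81 -0.  ] 0.06 0.0 [-0.29  0.04  1.56  0.08  1.43 -0.63]
1.38 [-0.33 -0.11 -0.06] [ 0.28 -0.81  0.  ] 0.059 0.0 [-0.32 -0.01  1.62  0.12  1.38 -0.66]
1.32 [-0.32 -0.11 -0.08] [ 0.28 -0.81  0.  ] 0.058 0.0 [-0.34 -0.06  1.67  0.16  1.33 -0.7 ]
1.26 [-0.32 -0.11 -0.1 ] [ 0.28 -0.81  0.  ] 0.058 0.0 [-0.37 -0.11  1.73  0.21  1.28 -0.74]
1.2 [-0.31 -0.11 -0.12] [ 0.28 -0.81  0.  ] 0.057 0.0 [-0.4  -0.15  1.79  0.26  1.23 -0.79]
1.14 [-0.3  -0.1  -0.14] [ 0.28 -0.81 -0.  ] 0.057 0.0 [-0.43 -0.2   1.84  0.32  1.19 -0.84]
1.08 [-0.3  -0.1  -0.16] [ 0.28 -0.81  0.  ] 0.062 0.0 [-0.47 -0.24  1.9   0.38  1.15 -0.9 ]
1.02 [-0.29 -0.1  -0.17] [ 0.28 -0.81  0.  ] 0.067 0.0 [-0.5  -0.28  1.95  0.45  1.11 -0.96]
0.96 [-0.28 -0.09 -0.19] [ 0.28 -0.81 -0.  ] 0.072 0.0 [-0.54 -0.31  2.    0.52  1.08 -1.03]
0.9 [-0.26 -0.09 -0.21] [ 0.28 -0.81 -0.  ] 0.077 0.0 [-0.57 -0.34  2.06  0.6   1.06 -1.1 ]
0.84 [-0.25 -0.09 -0.23] [ 0.28 -0.81 -0.  ] 0.082 0.0 [-0.61 -0.37  2.1   0.68  1.04 -1.18]
0.78 [-0.24 -0.08 -0.24] [ 0.28 -0.81  0.  ] 0.086 0.0 [-0.65 -0.39  2.15  0.76  1.02 -1.27]
0.72 [-0.23 -0.08 -0.26] [ 0.28 -0.81  0.  ] 0.09 0.0 [-0.68 -0.41  2.2   0.85  1.01 -1.36]
0.66 [-0.21 -0.07 -0.27] [ 0.28 -0.81 -0.  ] 0.093 0.0 [-0.72 -0.42  2.24  0.94  1.01 -1.45]
0.6 [-0.19 -0.07 -0.28] [ 0.28 -0.81  0.  ] 0.097 0.0 [-0.75 -0.42  2.28  1.04  1.01 -1.55]
0.54 [-0.18 -0.06 -0.29] [ 0.28 -0.81  0.  ] 0.099 0.0 [-0.79 -0.41  2.31  1.13  1.02 -1.65]
0.48 [-0.16 -0.06 -0.3 ] [ 0.28 -0.81 -0.  ] 0.101 0.0 [-0.82 -0.39  2.34  1.22  1.04 -1.75]
0.42 [-0.14 -0.05 -0.31] [ 0.28 -0.81 -0.  ] 0.102 0.0 [-0.85 -0.37  2.37  1.31  1.06 -1.85]
```

Request:
carry_out([
  [[0.14, -0.4, 0, -0.16, -0.06, -0.02, 0], [0.14, -0.41, 0, -0.17, -0.06, -0.03, 0], [0.28, -0.81, 0, -0.33, -0.11, -0.06, 0], [0, 0, 0, 0, 0, 0, 0]],
])

```text
time: 16.2
tool_pos: [0.6327, -0.1057, 0.3435]
tool_rot: [0.705, -0.683, -0.184, 0.048]
contact_force: [-0.4, 1.7, 4.2]
gripper_width: 0.036
```

```bash
python3 fchk.py
```

```text
t 16.2 p [ 0.6327 -0.1057  0.3435] theta 0.195 edge r 0.1758 a 1.380 y -0.001 Fbin [0.2 1.7 4.2] w 0.036 q [-0.32 -0.01  1.62  0.12  1.38 -0.66]
```

Request:
carry_out([
  [[0.28, -0.81, 0, -0.32, -0.11, -0.08, 0], [0.28, -0.81, 0, -0.32, -0.11, -0.1, 0], [0.28, -0.81, 0, -0.31, -0.11, -0.12, 0], [0.28, -0.81, 0, -0.3, -0.1, -0.14, 0], [0, 0, 0, 0, 0, 0, 0]],
])

```text
time: 16.7
tool_pos: [0.5824, -0.1228, 0.3264]
tool_rot: [0.706, -0.656, -0.264, -0.036]
contact_force: [-6.4, 3.4, 7.3]
gripper_width: 0.036
```

```bash
python3 fchk.py
```

```text
t 16.7 p [ 0.5824 -0.1228  0.3264] theta 0.433 edge r 0.1757 a 1.140 y -0.000 Fbin [-4.9  5.3  7.3] w 0.036 q [-0.44 -0.2   1.84  0.32  1.19 -0.84]
```

Request:
carry_out([
  [[0.28, -0.81, 0, -0.3, -0.1, -0.16, 0], [0.28, -0.81, 0, -0.29, -0.1, -0.17, 0], [0.28, -0.81, 0, -0.28, -0.09, -0.19, 0], [0.28, -0.81, 0, -0.26, -0.09, -0.21, 0], [0, 0, 0, 0, 0, 0, 0]],
])

```text
time: 17.2
tool_pos: [0.5369, -0.1383, 0.2967]
tool_rot: [0.697, -0.62, -0.34, -0.119]
contact_force: [-13.8, 2.5, 10.5]
gripper_width: 0.036
```

```bash
python3 fchk.py
```

```text
t 17.2 p [ 0.5369 -0.1383  0.2967] theta 0.671 edge r 0.1757 a 0.897 y -0.000 Fbin [-12.2   6.9  10.5] w 0.036 q [-0.57 -0.34  2.06  0.6   1.06 -1.11]
```

Request:
carry_out([
  [[0.28, -0.81, 0, -0.25, -0.09, -0.23, 0], [0.28, -0.81, 0, -0.24, -0.08, -0.24, 0], [0.28, -0.81, 0, -0.23, -0.08, -0.26, 0], [0.28, -0.81, 0, -0.21, -0.07, -0.27, 0], [0, 0, 0, 0, 0, 0, 0]],
])

```text
time: 17.7
tool_pos: [0.4993, -0.1512, 0.2559]
tool_rot: [0.678, -0.575, -0.411, -0.2]
contact_force: [-31.1, 0.8, 17.3]
gripper_width: 0.039
```

```bash
python3 fchk.py; python3 -c "
from h import *
a=grab_frame('side');cv2.imwrite('pics/s12.png',a);cv2.imwrite('pics/w12.png',grab_frame('wrist'))"
```

```text
t 17.7 p [ 0.4993 -0.1512  0.2559] theta 0.908 edge r 0.1755 a 0.650 y 0.000 Fbin [-29.2  10.9  17.3] w 0.039 q [-0.72 -0.42  2.24  0.94  1.01 -1.46]
```

View pics/s12.png

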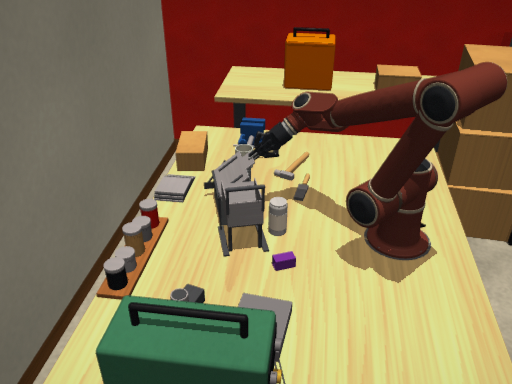

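View pics/w12.png

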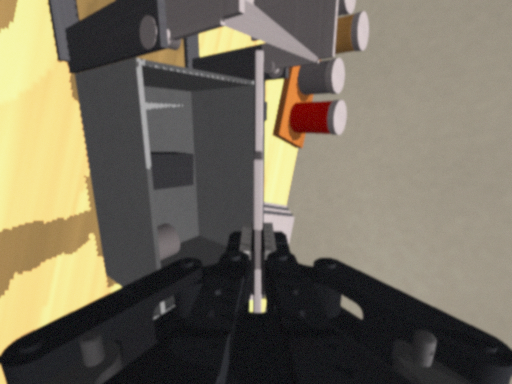

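Request:
carry_out([
  [[0, 0, 0, -0.05, -0.02, 0.04, 0], [0.28, -0.81, 0, -0.2, -0.07, -0.27, 0], [0.28, -0.81, 0, -0.19, -0.06, -0.28, 0], [0, 0, 0, 0, 0, 0, 0]],
])

```text
time: 18.2
tool_pos: [0.4819, -0.1566, 0.229]
tool_rot: [0.666, -0.551, -0.441, -0.242]
contact_force: [28.1, 2.6, -18.2]
gripper_width: 0.035
```

```bash
python3 fchk.py; python3 - <<'E'
from plan import *
q=state()["joint_pos"]; 
for th in(1.03,1.15):
  prev=None;q=state()["joint_pos"]
  for a in [.53]+list(np.arange(.48,-.05,-.06)):
    p,Rt=pose(a,th,.058,.02,0); qn,e=ik(p,Rt,q)
    if prev is not None: print(round(a,2),((p-prev[0])/.04).round(2),np.abs(qn-q).max().round(3),round(e,4),qn.round(2),p.round(3))
    prev=(p,Rt);q=qn
E
```

```text
t 18.2 p [ 0.4819 -0.1566  0.229 ] theta 1.024 edge r 0.1759 a 0.503 y 0.000 Fbin [ 27.4  -6.7 -18.2] w 0.035 q [-0.79 -0.41  2.32  1.12  1.02 -1.65]
0.48 [-0.1  -0.03 -0.19] 0.021 0.0 [-0.79 -0.41  2.32  1.13  1.02 -1.65] [ 0.485 -0.156  0.231]
0.42 [-0.1  -0.04 -0.24] 0.026 0.0 [-0.8  -0.4   2.33  1.14  1.02 -1.68] [ 0.48  -0.158  0.222]
0.36 [-0.09 -0.03 -0.24] 0.027 0.0 [-0.81 -0.39  2.34  1.15  1.02 -1.71] [ 0.477 -0.159  0.212]
0.3 [-0.08 -0.03 -0.25] 0.028 0.0 [-0.82 -0.37  2.35  1.16  1.02 -1.74] [ 0.474 -0.16   0.202]
0.24 [-0.06 -0.02 -0.25] 0.029 0.0 [-0.82 -0.36  2.35  1.18  1.01 -1.77] [ 0.471 -0.161  0.192]
0.18 [-0.05 -0.02 -0.26] 0.03 0.0 [-0.83 -0.34  2.36  1.19  1.01 -1.8 ] [ 0.469 -0.161  0.181]
0.12 [-0.03 -0.01 -0.26] 0.031 0.0 [-0.83 -0.32  2.37  1.21  1.   -1.83] [ 0.468 -0.162  0.171]
0.06 [-0.02 -0.01 -0.26] 0.031 0.0 [-0.83 -0.29  2.37  1.22  0.99 -1.86] [ 0.467 -0.162  0.16 ]
0.0 [-0.   -0.   -0.26] 0.032 0.0 [-0.83 -0.27  2.37  1.24  0.98 -1.89] [ 0.467 -0.162  0.15 ]
0.48 [-0.1  -0.03 -0.19] 0.022 0.0 [-0.83 -0.39  2.35  1.3   1.05 -1.8 ] [ 0.481 -0.157  0.225]
0.42 [-0.1  -0.04 -0.24] 0.027 0.0 [-0.84 -0.37  2.36  1.3   1.06 -1.83] [ 0.476 -0.159  0.216]
0.36 [-0.09 -0.03 -0.24] 0.028 0.0 [-0.85 -0.36  2.37  1.31  1.06 -1.86] [ 0.473 -0.16   0.206]
0.3 [-0.08 -0.03 -0.25] 0.03 0.0 [-0.86 -0.34  2.38  1.33  1.06 -1.89] [ 0.47  -0.161  0.196]
0.24 [-0.06 -0.02 -0.25] 0.031 0.0 [-0.86 -0.32  2.38  1.34  1.06 -1.92] [ 0.467 -0.162  0.186]
0.18 [-0.05 -0.02 -0.26] 0.032 0.0 [-0.87 -0.3   2.39  1.35  1.06 -1.95] [ 0.465 -0.163  0.176]
0.12 [-0.03 -0.01 -0.26] 0.032 0.0 [-0.87 -0.28  2.39  1.36  1.06 -1.98] [ 0.464 -0.163  0.165]
0.06 [-0.02 -0.01 -0.26] 0.033 0.0 [-0.87 -0.25  2.39  1.38  1.05 -2.02] [ 0.463 -0.163  0.155]
0.0 [-0.   -0.   -0.26] 0.034 0.0 [-0.88 -0.22  2.39  1.4   1.05 -2.05] [ 0.463 -0.164  0.144]
```

Request:
carry_out([
  [[0, 0, 0, 0.03, 0.01, -0.02, 0], [0, 0, 0, 0.02, 0, 0.03, 8], [0, 0, 0, 0.02, 0.01, 0.03, 11], [0, 0, 0, 0.02, 0.01, 0.03, 14], [0, 0, 0, 0, 0, 0.02, 16]],
])

```text
time: 18.7
tool_pos: [0.4865, -0.1552, 0.2364]
tool_rot: [0.665, -0.55, -0.444, -0.24]
contact_force: [0.8, 0.2, -8.3]
gripper_width: 0.194
```

```bash
python3 fchk.py;python3 -c "
from h import *
cv2.imwrite('pics/w13.png',grab_frame('wrist'))"
```

```text
t 18.7 p [ 0.4865 -0.1552  0.2364] theta 1.024 edge r 0.1755 a 0.553 y 0.000 Fbin [ 0.8 -0.1 -8.3] w 0.194 q [-0.78 -0.41  2.31  1.12  1.02 -1.63]
```

View pics/w13.png

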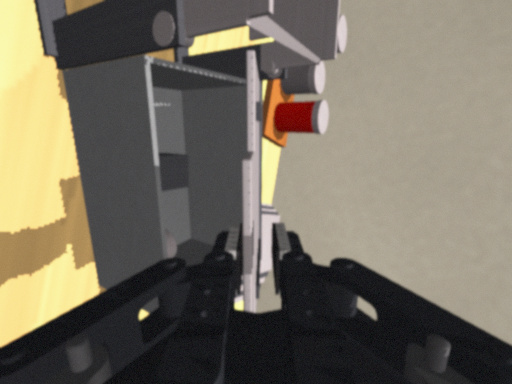

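Request:
carry_out([
  [[0, 0, 0, -0.1, -0.03, -0.2, 17], [0, 0, 0, -0.1, -0.04, -0.23, 18], [0, 0, 0, -0.09, -0.03, -0.23, 19], [0, 0, 0, -0.07, -0.03, -0.23, 20], [0, 0, 0, 0, 0, 0, 20]],
])

```text
time: 19.25
tool_pos: [0.4719, -0.1604, 0.2005]
tool_rot: [0.666, -0.55, -0.443, -0.241]
contact_force: [-1.3, 0.6, -6.9]
gripper_width: 0.237
```

```bash
python3 fchk.py
```

```text
t 19.25 p [ 0.4719 -0.1604  0.2005] theta 1.026 edge r 0.1742 a 0.330 y 0.000 Fbin [-1.   1.  -6.9] w 0.237 q [-0.82 -0.38  2.35  1.16  1.02 -1.73]
```

Request:
carry_out([
  [[0, 0, 0, -0.06, -0.02, -0.2, 20], [0, 0, 0, -0.05, -0.02, -0.2, 20], [0, 0, 0, -0.03, -0.01, -0.2, 20], [0, 0, 0, -0.02, -0.01, -0.15, 20], [0, 0, 0, 0, 0, 0, 20]],
])

```text
time: 19.75
tool_pos: [0.4662, -0.163, 0.1718]
tool_rot: [0.665, -0.55, -0.444, -0.241]
contact_force: [-2.1, 0.9, -6.4]
gripper_width: 0.235
```

```bash
python3 fchk.py;python3 -c "
from h import *
cv2.imwrite('pics/w14.png',grab_frame('wrist'));a=grab_frame('side');cv2.imwrite('pics/s14.png',cv2.resize(a[100:260,180:330],None,fx=3.5,fy=3.5))"
```

```text
t 19.75 p [ 0.4662 -0.163   0.1718] theta 1.027 edge r 0.1732 a 0.161 y -0.000 Fbin [-1.7  1.5 -6.4] w 0.235 q [-0.84 -0.32  2.37  1.2   1.01 -1.82]
```

View pics/w14.png

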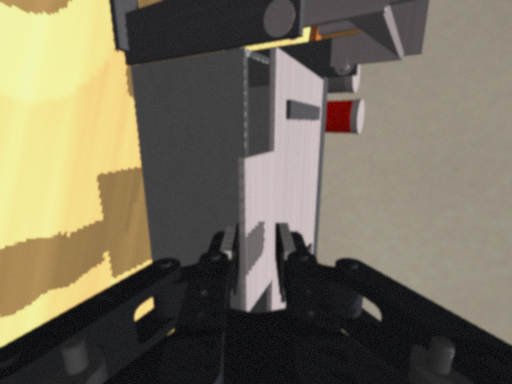

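View pics/s14.png

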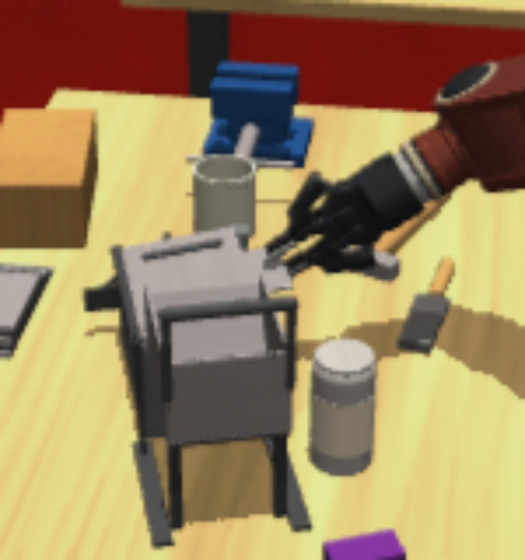

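Request:
carry_out([
  [[0, 0, 0, -0.01, 0, -0.1, 20], [0, 0, 0, -0.01, 0, -0.1, 20], [0, 0, 0, 0, 0, -0.08, 20], [0, 0, 0, 0, 0, -0.06, 20], [0, 0, 0, 0, 0, 0, 20]],
])

```text
time: 20.35
tool_pos: [0.4655, -0.1632, 0.159]
tool_rot: [0.665, -0.55, -0.445, -0.241]
contact_force: [-5.2, 0.5, -7.1]
gripper_width: 0.235
```

```bash
python3 fchk.py
```

```text
t 20.35 p [ 0.4655 -0.1632  0.159 ] theta 1.027 edge r 0.1723 a 0.087 y -0.000 Fbin [-4.8  2.1 -7.1] w 0.235 q [-0.84 -0.29  2.37  1.22  1.   -1.86]
```

Request:
carry_out([
  [[0, 0, 0, 0, 0, -0.05, 20], [0, 0, 0, 0, 0, -0.05, 20], [0, 0, 0, 0, 0, -0.04, 20], [0, 0, 0, 0, 0, 0, 20]],
])

```text
time: 20.75
tool_pos: [0.4655, -0.1631, 0.1534]
tool_rot: [0.665, -0.55, -0.445, -0.241]
contact_force: [-6.0, 0.8, -6.7]
gripper_width: 0.232
```

```bash
python3 fchk.py
```

```text
t 20.75 p [ 0.4655 -0.1631  0.1534] theta 1.027 edge r 0.1719 a 0.055 y -0.000 Fbin [-5.4  2.7 -6.7] w 0.232 q [-0.84 -0.28  2.37  1.23  0.99 -1.88]
```

Request:
carry_out([
  [[0, 0, 0, 0, 0, -0.03, 20], [0, 0, 0, 0, 0, -0.03, 20], [0, 0, 0, 0, 0, -0.02, 20], [0, 0, 0, 0, 0, 0, 20]],
])

```text
time: 21.15
tool_pos: [0.466, -0.1635, 0.1515]
tool_rot: [0.664, -0.55, -0.445, -0.241]
contact_force: [-7.4, 1.0, -3.7]
gripper_width: 0.239
```

```bash
python3 fchk.py
```

```text
t 21.15 p [ 0.466  -0.1635  0.1515] theta 1.029 edge r 0.1714 a 0.044 y -0.001 Fbin [-6.6  3.3 -3.7] w 0.239 q [-0.84 -0.27  2.37  1.23  0.99 -1.89]
```

Request:
carry_out([
  [[0, 0, 0, 0, 0, -0.03, 20], [0, 0, 0, 0, 0, -0.02, 20], [0, 0, 0, 0, 0, 0, 20]],
])

```text
time: 21.45
tool_pos: [0.4668, -0.1641, 0.1507]
tool_rot: [0.664, -0.55, -0.446, -0.242]
contact_force: [-2.2, -0.1, -0.0]
gripper_width: 0.233
```

```bash
python3 fchk.py;python3 -c "
from h import *
cv2.imwrite('pics/w15.png',grab_frame('wrist'));a=grab_frame('side');cv2.imwrite('pics/s15.png',cv2.resize(a[130:230,210:310],None,fx=6,fy=6,interpolation=2))"
```

```text
t 21.45 p [ 0.4668 -0.1641  0.1507] theta 1.031 edge r 0.1708 a 0.040 y -0.002 Fbin [-2.1  0.6 -0. ] w 0.233 q [-0.84 -0.27  2.37  1.24  0.99 -1.89]
```

View pics/w15.png

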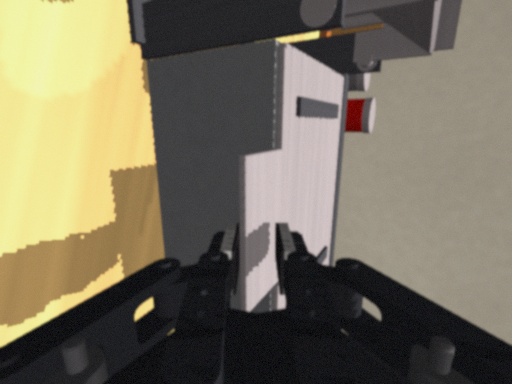

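View pics/s15.png

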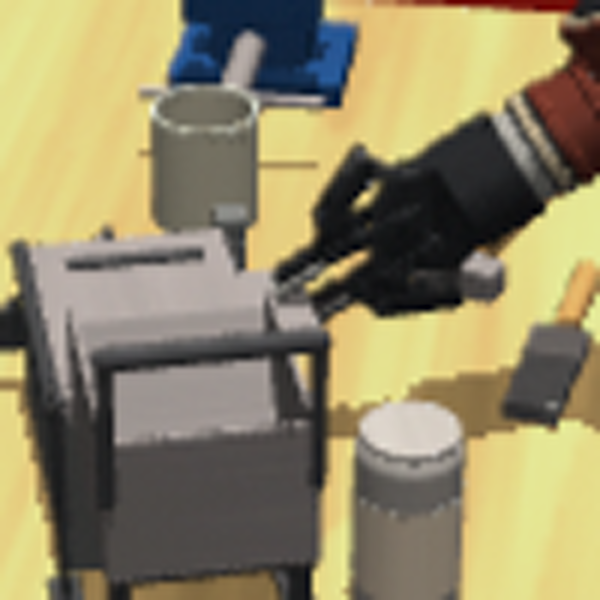

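Request:
carry_out([
  [[0, 0, 0, 0, 0, -0.03, 20], [0, 0, 0, 0, 0, 0, 20]],
])

```text
time: 21.75
tool_pos: [0.4663, -0.1636, 0.1484]
tool_rot: [0.664, -0.55, -0.445, -0.241]
contact_force: [-0.0, -0.4, -0.4]
gripper_width: 0.234
```

```bash
python3 fchk.py
```

```text
t 21.75 p [ 0.4663 -0.1636  0.1484] theta 1.030 edge r 0.1711 a 0.026 y -0.001 Fbin [-0.2 -0.4 -0.4] w 0.234 q [-0.84 -0.26  2.37  1.24  0.99 -1.9 ]
```

Request:
carry_out([
  [[0, 0, 0, -0.12, -0.04, 0, 20], [0, 0, 0, -0.25, -0.09, 0, 20], [0, 0, 0, -0.35, -0.12, 0, 20], [0, 0, 0, -0.35, -0.12, 0, 20], [0, 0, 0, -0.2, -0.07, 0.2, 20]],
])

```text
time: 22.25
tool_pos: [0.4133, -0.1805, 0.1543]
tool_rot: [0.666, -0.549, -0.444, -0.241]
contact_force: [-1.0, 0.5, 0.9]
gripper_width: 0.232
```

```bash
python3 fchk.py
```

```text
t 22.25 p [ 0.4133 -0.1805  0.1543] theta 1.027 edge r 0.2269 a 0.045 y 0.000 Fbin [-0.8  0.8  0.9] w 0.232 q [-0.99 -0.38  2.44  1.17  1.13 -1.9 ]
```

Request:
carry_out([
  [[0, 0, 0, 0, 0, 0.5, 20], [0, 0, 0, 0, 0, 0.8, 20], [0, 0, 0, 0, 0, 0.8, 20], [0, 0, 0, 0, 0, 0.8, 20], [0, 0, 0, 0, 0, 0.3, 20]],
])

```text
time: 22.75
tool_pos: [0.415, -0.1816, 0.2873]
tool_rot: [0.662, -0.551, -0.447, -0.241]
contact_force: [-0.2, -0.3, 0.6]
gripper_width: 0.233
```

```bash
python3 fchk.py;python3 -c "
from h import *
cv2.imwrite('pics/w16.png',grab_frame('wrist'));a=grab_frame('side');cv2.imwrite('pics/s16.png',cv2.resize(a[100:300,170:370],None,fx=2.9,fy=2.9,interpolation=2));a=grab_frame('top');cv2.imwrite('pics/t16.png',a)"
```

```text
t 22.75 p [ 0.415  -0.1816  0.2873] theta 1.030 edge r 0.2672 a 0.567 y -0.002 Fbin [-0.3 -0.2  0.6] w 0.233 q [-0.99 -0.63  2.36  1.05  1.27 -1.58]
```

View pics/s16.png

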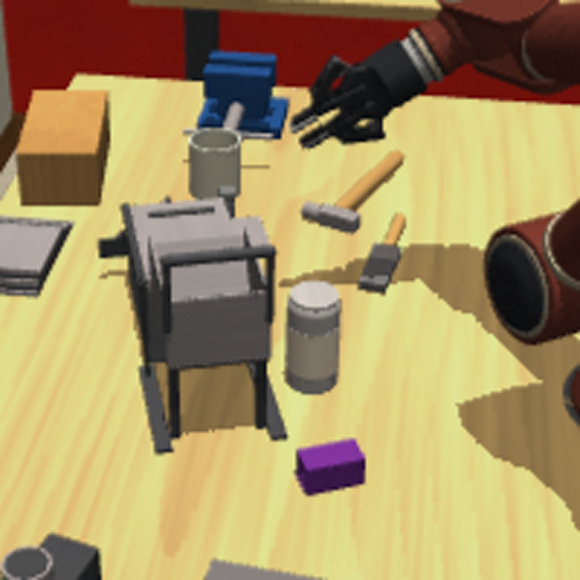

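View pics/t16.png

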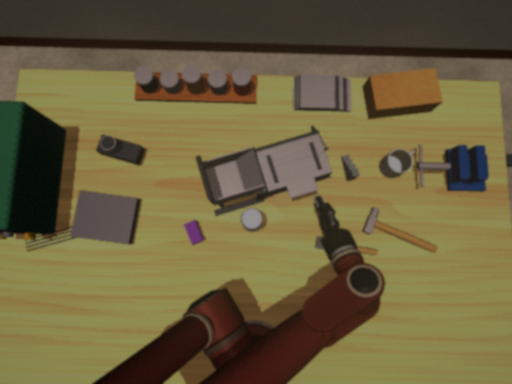

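View pics/w16.png

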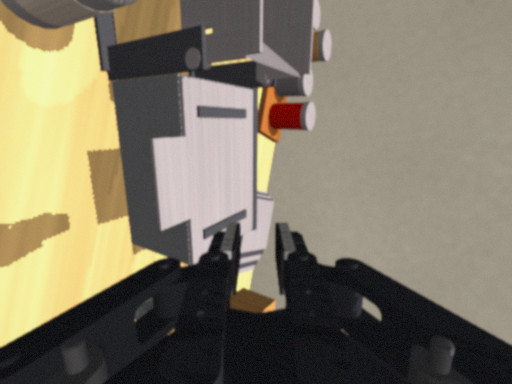

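```bash
python3 - <<'E'
from h import *
for a in(0,.05,.15):
  print(a,[proj("top",b2w(tab(a)+[0,y,0],B))[0].round(1) for y in(.045,-.045)],[proj("side",b2w(tab(a)+[0,y,0],B))[0].round(1) for y in(.045,-.045)])
im=cv2.imread('pics/t16.png')[120:220,240:340];cv2.imwrite('pics/t16c.png',cv2.resize(im,None,fx=5,fy=5))
print(job_done())
E
```

```text
0 [array([290.3, 198.6]), array([318.1, 189.9])] [array([263.2, 185.4]), array([258.6, 173.6])]
0.05 [array([290.5, 198.1]), array([318.6, 189.3])] [array([263.2, 183.4]), array([258.5, 171.6])]
0.15 [array([290.9, 196.8]), array([319.4, 187.9])] [array([262.8, 179.4]), array([258.1, 167.7])]
the job is handed in; nothing more can be done
None
```

The job is done and handed in at about 23 s of the 72 s allowed; `job_done()` gives no verdict, so what follows is from my own checks.

**Skip:** I gripped the handle bar and swung the skip over its balance point to its stop. The wrist picture then showed the square tube and the pipe lying in the bin. I carried the skip back still gripped and let go only once it stopped moving against its rest. The last pictures show it upright and empty.

**Flap:** I gripped the tab, took it over centre, then opened the fingers and let it down resting on the lower one. The roughly 7 N load faded to zero as it met the rim, and I then drew the hand clear. The final pictures show it lying level and shut.

**Last checks:**
- The robot was touching nothing, with the measured force about 0.6 N.
- The other things on the bench look unmoved in the top and side pictures.

**Limits and oddities:**
- **Forces:** the gripped arcs did not quite match my model. That put up to about 47 N on the wrist while returning the skip, and about 35 N with the flap. Both were within the 120 N wrist limit. The load went through the finger pads, as far as the pictures show.
- **Position readings:** they scattered by a few millimetres. I judged the skip seated and the flap shut by force and pictures rather than by position.
- **Flap angle:** I did not measure the final angle in the last pictures. I worked out where the shut tab's corners should appear but did not compare them with the picture before handing in.

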